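# Latch a roast-colour standard into the rack

## Robot

A 6-joint arm with a two-finger parallel gripper is mounted at the origin on the work surface. World frame = base frame: x ahead of the robot, y to its left, z up, the work surface at z = 0. Lengths are in m, angles in rad, forces in N, time in s.
With the tool pointing down it reaches from about 0.35 to 0.975 m from the base axis. Payload 4.9 kg.
Tool frame: the origin (TCP) lies where the fingers leave the gripper's body, on its centre line; the fingertips stand 73 mm ahead of it and the grasp point (between the pads) lies 54 mm ahead of it; x points along the fingers, y is the direction in which the jaws open and shut, and the axes are right-handed (so a half turn about x gives the same grasp; the last joint's range is limited). The gripper opens to 85 mm and grips with 20 to 120 N. Pads are 22 mm wide; open, the fingers measure 114 mm over their backs; the gripper's body (76 mm by 85 mm) begins 54 mm behind the grasp point. The pads swing forward as they close: fully open they stand 13 mm farther back than shut.
Start: joints at [1.1, 0.053, 1.613, -0, 1.476, -0.119], TCP at [0.215, 0.587, 0.304] pointing down, gripper open.
Joint ranges: [-3.01, 3.01], [-1.01, 2.22], [0.06, 2.58], [-1.02, 4.17], [0.09, 2.62], [-3.14, 3.14]. Speed limits (rad/s): [2.57, 2.57, 3.14, 3.14, 3.14, 3.14].

## Interface

Orientations are given as [roll, pitch, yaw] about the fixed x, y, z axes, in that order (R = Rz(yaw) Ry(pitch) Rx(roll)).
In Python, from bench import sense, snapshot, order gives the robot as it stands. The module is installed in compiled form; this text tells all that it offers.
- The arm moves only by the tool move_arm, never from a script. Its argument "series" is a list of rows, each a list of 3 entries, a list of its own where there are three numbers: the shift along the tool's x, y, z in mm, then the turn, a rotation vector about the tool's x, y, z in degrees, then the gripper's target within -1 to 1 (fully open at 1, half-way at 0, shut at -1). A call has 1 to 20 rows; each row is the pose to reach, as a shift and turn from the pose commanded when the call began, along the tool's axes at that moment; what a row does not reach only later rows make up. A row lasts 1/10 s, in which the tool goes at most 50 mm and 8.59 degrees, less where a joint would pass 70% of its speed; a pose out of reach is approached as far as the arm can. A call with a gripper value outside its range is refused whole. The fingers move at their own pace and stop on an object; "force" is the grip in N (left out, the last holds). Time passes only in rows, so rows that repeat a pose let the fingers close. It gives the time, the measured TCP pose, the force and the opening at its end, in the units of the state.
- sense(): the state, without advancing time (a new reading comes with each control period).
- snapshot(name): name is "scene" or "top"; returns a dict with "color" (480x640x3 uint8, blue, green, red), "range_z" (480x640 float32, m along the optical axis (not along the pixel's ray), 0 where there is no reading), "fx", "fy", "cx", "cy" (pixels), "D" ([k1, k2, p1, p2, k3] as OpenCV has them; the pictures are not rectified), "origin" and "attitude" of the camera in the world. Camera axes: x right, y up, looking along -z (the intrinsics and any distortion apply to the point x, -y, -z); pixel columns grow to the right and rows downward; lengths in m; the calibration is good to about 2 mm. A picture is of the moment at which its call begins.
- order.finish_job(): hands the job in, once; it reports no verdict.
The state is a dict: "time_s": time; "joint_pos": joint angles; "joint_vel": joint speeds; "effort": joint torques, N m; "eef_pos": TCP position; "ee_rot": TCP orientation; "contact_force": force on the tool from outside, world axes, zero at the start; "wrist_torque": the same for the moment, N m; "gripper_width": finger opening in m.
Only numpy, scipy, OpenCV 4.12 (cv2) and the standard library are available. Lean on these libraries where they do the work, as an engineer would, in place of code of your own. Each camera call takes 0.05 s, during which the arm holds its last target.

## Task

Load the roast-colour standard cassette from the sloping rest into the one empty slot of the rack. First stand it upright, grip up, on the bare bench and let go; then take it again by its grip and press it straight down into the empty slot past the sprung latch until the latch snaps back over its shoulder and keeps it down. Leave the cup, the sample tray and the spoon where they are.

Things in the scene. Friction and masses are not known exactly. Their poses are not given: they have to be found in the camera images.
- cassette_center (a point): Centre of the loose grey plastic cassette (130 g), a T-shaped plate 22 mm thick, brown disc on both faces. Axes: x through the thickness, y along its 60 mm length, z up its 58 mm height (grip up). This point is 29 mm above its underside. It starts leaning on the rest, z tipped 35 degrees from vertical towards its +x. The same after a half turn about z; it stands alone on its underside.
- cassette_grip (a point): Middle of the cassette's grip, 20 mm above its centre, 49 mm above its underside; same axes. The lower body is 60 mm long (y) and 40 mm tall; the grip on top of it is 36 mm long (y), 18 mm tall and, like the body, 22 mm thick (x). Beside the grip a shoulder 12 mm long is left at each end of the body, 40 mm above the underside.
- rest: Fixed white sloping rest; origin centre of its underside on the bench. Base 110 mm (x, -50 to +60) by 44 (y) by 6. Its 40 mm wide support leans back 35 degrees towards its +x and backs the whole cassette (top about 86 mm up), with a 4 mm lip below. The cassette's ends overhang it 10 mm each in y: it can be taken across its 60 mm length, not through its thickness.
- slot_free: The empty one of three equal slots of the fixed metal rack (any place in the row; the others hold fixed cassettes). Origin in its underside, 10 mm above the bench; x across, y lengthwise with the latch at +y, z up. Inside 25 mm (x) by 63 mm (y), centred. Corner guides rise to 50 mm and flare to 60, leaving the middle 40 mm of the long sides open for fingers. End wall at -y, 88 mm tall, flared.
- slot_free_seat (a point): Centre of the empty slot's floor, 12 mm above the slot's origin, same axes: the cassette's underside centre comes here when pressed to the rigid bottom. At the latch end a sprung lifter (2 N, 4.5 N at the bottom) stands 9.5 mm proud and lifts that end again unless the latch holds it. Pushing in takes about 5 to 15 N. Latched, that end sits up to 1.5 mm off the floor. Either way round is good.
- latch_hook (a point): Tip of the hook of the empty slot's steel latch blade, moving with it; shut, the hook reaches 7 mm into the slot at its +y end. Its flat underside is 41.5 mm above the floor; from the tip, 45.5 mm up, a ramp rises outward to 58 mm; thumb tab on top to 67 mm. A cassette pushed straight down presses it outward and it snaps back over the shoulder within 1.5 mm of the floor.
- latch_free (a joint): Opening of the empty slot's sprung latch in m: 0 shut (as it starts), grows as it is pressed outward along the slot's +y, at most 0.009; about 0.004 to 0.0085 while the cassette's body is passing, back below 0.001 once it has snapped over the shoulder. Spring 5 N shut, about 7.5 N open.
- rack: Fixed steel base plate under the three slots, 75 mm (x) by 345 mm (y) by 10 mm; origin at the centre of its underside. The slots stand at y = -112, 0 and +112 mm on it, in line with its axes. The bench between the rack and the rest, about x = 0.45 m, y = 0.12 m, is always bare.
- cup: Bystander: white ceramic cup, 82 mm across, 62 mm tall, origin at the centre of its underside.
- tray: Bystander: white sample tray with three compartments, 80 by 130 by 22 mm, origin at the centre of its underside.
- spoon: Bystander: steel spoon lying on the bench, about 0.2 m long.
Mind the look-alikes: they are no part of the job. What is shaped like the part that bears cassette_center but purple is not meant.

How it is judged:
By the outcome, as a careful person would: the job done as asked, in the order asked, and still so for the second after the job is handed in, with the robot touching nothing.
It also fails if it takes over 46 s, if anything falls off the work surface, if the arm or the gripper's body presses on something with over 40 N, if the wrist force passes 120 N, or if a joint passes its speed limit or range.

## Working session

There is one attempt and no reset: what is moved stays moved. The work goes in short steps, Python scripts to look and compute and a tool call to move; the robot and the scene stay as the last step left them, time stands still between calls to the robot, and variables do not carry over. Pictures are saved under pics/ and viewed, and the job is handed in when it is done.

Besides the shell and the picture viewer there is one more tool, called after "Emit:" as a command line: name --argument value ..., lists and objects as JSON in quotes. move_arm: Moves the arm, as the interface text tells. Its arguments: {"type":"object","properties":{"series":{"type":"array"},"force":{"type":"number"}},"required":["series"]}

```bash
mkdir -p pics; ls; python3 - <<'E'
from bench import sense, snapshot
import cv2, numpy as np, pickle
print(sense())
for n in ("scene","top"):
    s=snapshot(n); cv2.imwrite(f"pics/{n}0.png",s["color"]); pickle.dump(s,open(f"{n}0.pkl","wb"))
    print(n,{k:(v if k not in("color","range_z") else (v.shape,float(v.min()),float(v.max()))) for k,v in s.items()})
E
```

```text
pics
{'time_s': 0.0, 'joint_pos': array([ 1.09997159e+00,  5.33985645e-02,  1.61427395e+00, -9.74516751e-07,
        1.47600458e+00, -1.18999903e-01]), 'joint_vel': array([ 0.00175162,  0.00011611,  0.00117008, -0.00044549,  0.00057575,
        0.00134391]), 'effort': array([ 4.06597937e-04, -3.93671250e+01, -3.70182967e+01, -1.88840193e-05,
        7.09085914e-03, -1.53644470e-05]), 'eef_pos': array([0.21516909, 0.58629792, 0.30264898]), 'ee_rot': array([-1.6893309 ,  1.56871189, -2.04115564]), 'contact_force': array([-0.24795189,  0.68095875,  0.37972366]), 'wrist_torque': array([-0.03515248,  0.01022085,  0.02999477]), 'gripper_width': 0.08537368921021461}
scene {'color': ((480, 640, 3), 0.0, 222.0), 'range_z': ((480, 640), 0.0, 3.773061990737915), 'fx': 462.2738492992261, 'fy': 462.2738492992261, 'cx': 317.4391308683857, 'cy': 244.53947150013198, 'D': array([-0.02263832,  0.        ,  0.        ,  0.        ,  0.        ]), 'origin': array([0.9001452 , 0.68416262, 0.6854246 ]), 'attitude': array([0.87426124, 0.01558224, 2.59644399])}
top {'color': ((480, 640, 3), 0.0, 195.0), 'range_z': ((480, 640), 0.0, 2.159019708633423), 'fx': 536.6915618842638, 'fy': 536.6915618842638, 'cx': 322.56150026944823, 'cy': 241.28950893200164, 'D': array([-0.16373243,  0.        ,  0.        ,  0.        ,  0.        ]), 'origin': array([0.36881047, 0.08732962, 1.20334099]), 'attitude': array([ 0.14940107,  0.00193053, -1.5893566 ])}
```

View pics/scene0.png

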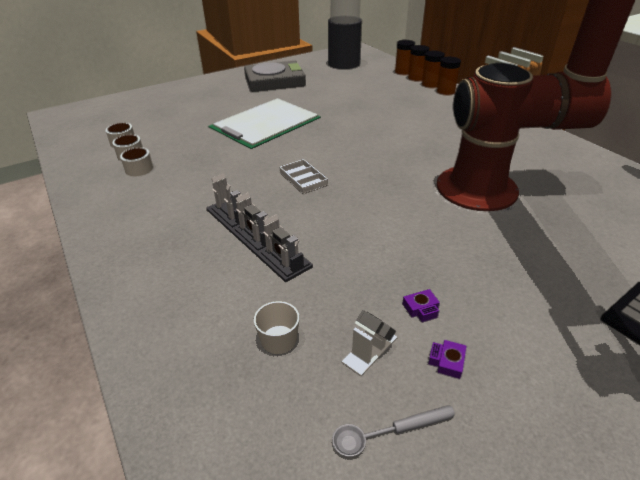

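View pics/top0.png

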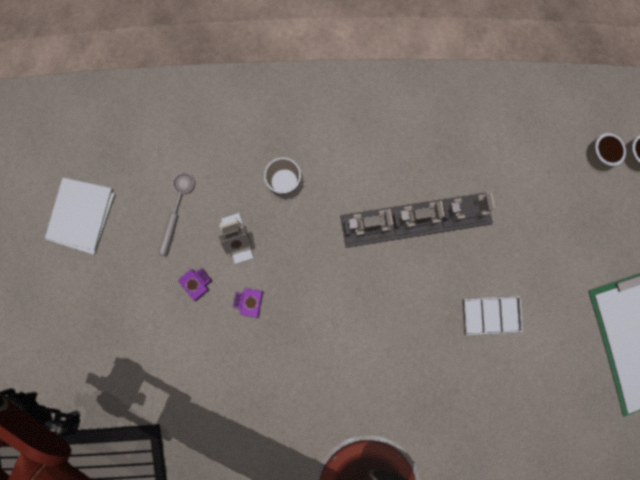

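The scene view shows the rack at about (260,238), the rest with the grey cassette at (372,335), the cup at (277,328), and purple look-alikes at (422,303) and (450,357). In the top view the rest is at (236,238) and the rack runs (345,230) to (490,205), with its empty slot on the right at (472,208). I'll enlarge both.

```bash
cat > h.py <<'E'
import numpy as np, cv2, pickle
from scipy.spatial.transform import Rotation as R
def load(n): return pickle.load(open(n+".pkl","rb"))
def K(s): return np.array([[s["fx"],0,s["cx"]],[0,s["fy"],s["cy"]],[0,0,1]])
def Rc(s): return R.from_euler("xyz",s["attitude"]).as_matrix()
def rays(s,uv):
    p=cv2.undistortPoints(np.array(uv,float).reshape(-1,1,2),K(s),s["D"]).reshape(-1,2)
    d=np.c_[p[:,0],-p[:,1],-np.ones(len(p))]
    return d@Rc(s).T
def onplane(s,uv,z):
    d=rays(s,uv); t=(z-s["origin"][2])/d[:,2]; return s["origin"]+d*t[:,None]
def cloud(s,u0,v0,u1,v1):
    vv,uu=np.mgrid[v0:v1,u0:u1]; d=rays(s,np.c_[uu.ravel(),vv.ravel()])
    z=s["range_z"][v0:v1,u0:u1].ravel(); P=s["origin"]+d*z[:,None]
    P[z==0]=np.nan
    return P.reshape(v1-v0,u1-u0,3)
def proj(s,P):
    q=(np.atleast_2d(P)-s["origin"])@Rc(s); q=q*[1,-1,-1]
    return cv2.projectPoints(q,np.zeros(3),np.zeros(3),K(s),s["D"])[0].reshape(-1,2)
def crop(s,u0,v0,u1,v1,k,name):
    c=s["color"][v0:v1,u0:u1]; c=cv2.resize(c,None,fx=k,fy=k,interpolation=cv2.INTER_CUBIC)
    c=np.clip(c*1.4,0,255).astype(np.uint8); cv2.imwrite("pics/"+name,c)
E
python3 - <<'E'
from h import *
t=load("top0"); s=load("scene0")
a=[]
crop(t,205,200,275,280,7,"tc0.png")
crop(t,330,180,510,260,4,"tr0.png")
crop(s,335,300,405,380,7,"sc0.png")
crop(s,195,165,325,285,5,"sr0.png")
for n,S,b in (("t",t,(205,200,275,280)),("s",s,(335,300,405,380))):
    P=cloud(S,*b); print(n,np.isnan(P).mean(), np.nanmin(P[...,2]),np.nanmax(P[...,2]))
E
```

```text
t 0.004107142857142857 -0.008462353285584312 0.09623178994311243
s 0.00375 -0.004983088621862475 0.0934259144096955
```

View pics/tc0.png

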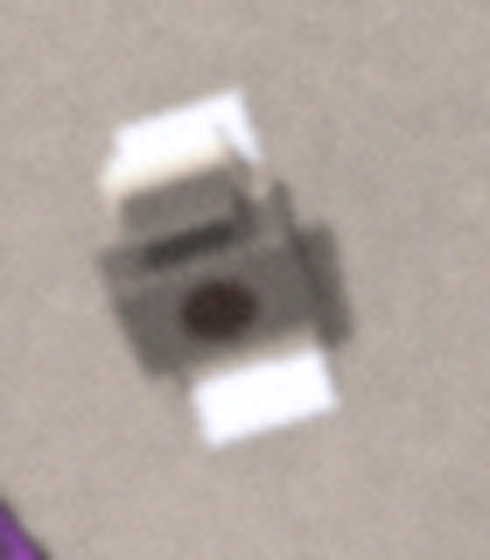

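View pics/sc0.png

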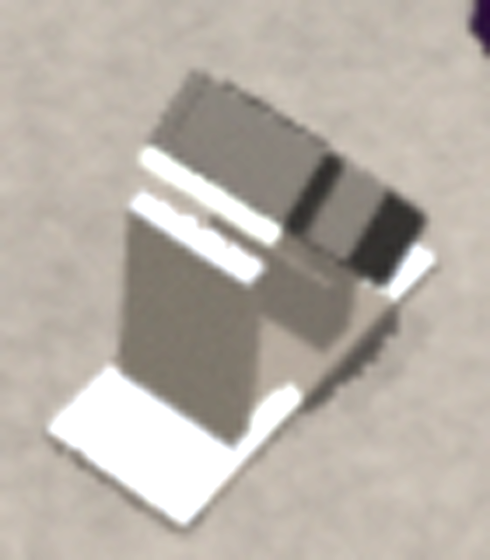

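View pics/tr0.png

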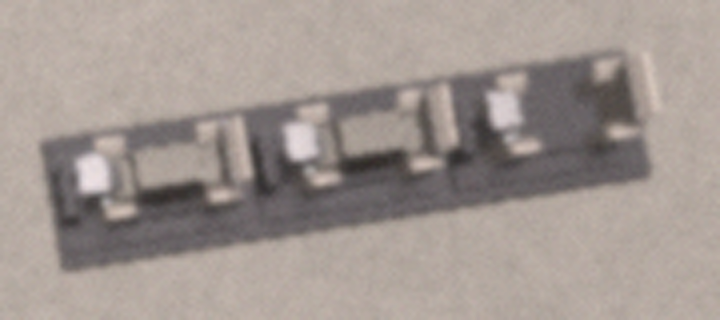

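View pics/sr0.png

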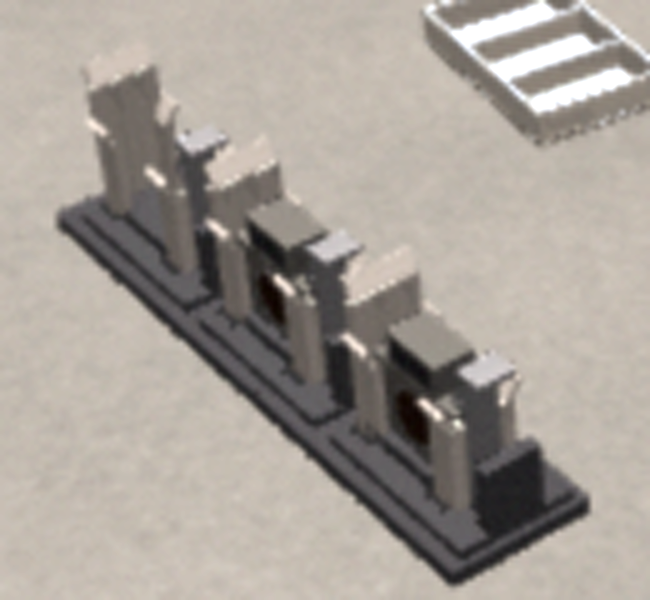

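The crops show the cassette leaning with its grip towards image-up (world +x). The free slot is the rightmost in the top view, with its light latch tab at its left end (crop 505,105) and its end wall at (645,85). Next I'll measure the rest, cassette and rack.

```bash
python3 - <<'E'
from h import *
t=load("top0"); s=load("scene0")
def rect(P):
    r=cv2.minAreaRect((P[:,:2]*1000).astype(np.float32)); return r, cv2.boxPoints(r)
for n,S,b,br in (("top",t,(205,200,275,280),(330,180,510,260)),("scene",s,(335,300,405,380),(195,165,325,285))):
    P=cloud(S,*b).reshape(-1,3); C=S["color"][b[1]:b[3],b[0]:b[2]].reshape(-1,3).astype(int)
    z=P[:,2]; 
    bench=np.abs(z)<.004; print(n,"bench med z",np.nanmedian(z[bench])*1000)
    w=(C.min(1)>np.percentile(C.min(1),50)+35)&(z<.015); print("white base n",w.sum(), "z",np.median(z[w])*1000)
    uv=np.c_[np.nonzero(w.reshape(b[3]-b[1],-1))[::-1]]+[b[0],b[1]]
    Q=onplane(S,uv,.006); print("base rect",rect(Q))
    hi=(z>.02); print("high rect",rect(P[hi]), z[hi].max())
    # tilted faces: plane fit by ransac
    H=P[hi]; rng=np.random.default_rng(0); best=None
    for k in range(2000):
        q=H[rng.choice(len(H),3,False)]; nn=np.cross(q[1]-q[0],q[2]-q[0]); l=np.linalg.norm(nn)
        if l<1e-6: continue
        nn/=l; 
        if nn[2]<0: nn=-nn
        i=np.abs((H-q[0])@nn)<.0015
        if best is None or i.sum()>best[0]: best=(i.sum(),i)
    G=H[best[1]]; c=G.mean(0); nn=np.linalg.svd(G-c)[2][2]; nn*=np.sign(nn[2])
    print("plane",best[0],c*1000,nn,"tilt",np.degrees(np.arccos(nn[2])),"az",np.degrees(np.arctan2(nn[1],nn[0])))
    # rack base: dark pixels on z=10
    P=cloud(S,*br).reshape(-1,3); C=S["color"][br[1]:br[3],br[0]:br[2]].reshape(-1,3).astype(int)
    m=(P[:,2]>.006)&(P[:,2]<.014); Q=P[m]; print("rack plate",m.sum(),rect(Q))
    m=(P[:,2]>.0065); print("rack all",rect(P[m]))
E
```

```text
top bench med z -0.29002260855093276
white base n 256 z 5.275566198647996
base rect (((559.88232421875, 283.98114013671875), (109.02095794677734, 47.73849868774414), 17.52517318725586), array([[500.71436, 290.32803],
       [515.0896 , 244.80533],
       [619.0503 , 277.63425],
       [604.67505, 323.15695]], dtype=float32))
high rect (((533.5740356445312, 311.5122375488281), (74.00199127197266, 138.67324829101562), 36.18094253540039), array([[462.77643, 345.63467],
       [544.64044, 233.70366],
       [604.37164, 277.3898 ],
       [522.5076 , 389.3208 ]], dtype=float32)) 0.09623178994311243
plane 302 [543.30540251 274.57746546  67.22020803] [-0.76165226 -0.26037782  0.59337107] tilt 53.60340353513402 az -161.12653584619036
rack plate 1576 (((596.9053955078125, -131.51988220214844), (399.9906311035156, 180.42333984375), 88.76119995117188), array([[ 502.39102, -329.51813],
       [ 682.7722 , -333.4188 ],
       [ 691.4198 ,   66.47836],
       [ 511.03857,   70.37903]], dtype=float32))
rack all (((596.247314453125, -137.21237182617188), (388.5798645019531, 179.35365295410156), 88.7
[... 749 characters left out ...]
32)) 0.0934259144096955
plane 337 [586.83392028 292.4473835   47.03254781] [0.95210791 0.30560138 0.00991622] tilt 89.43183313359613 az 17.795252440608483
rack plate 1216 (((470.6385498046875, -155.7369842529297), (328.0061340332031, 368.6119079589844), 8.14941120147705), array([[ 282.16534  ,    3.4595604],
       [ 334.4179   , -361.43002  ],
       [ 659.11176  , -314.93353  ],
       [ 606.8592   ,   49.956055 ]], dtype=float32))
rack all (((471.3669128417969, -157.2373046875), (325.4677734375, 374.7049865722656), 7.513490200042725), array([[ 285.5321  ,    7.227585],
       [ 334.52838 , -364.26022 ],
       [ 657.2017  , -321.7022  ],
       [ 608.20544 ,   49.785614]], dtype=float32))
```

```bash
python3 - <<'E'
from h import *
t=load("top0"); s=load("scene0")
f=lambda x,y,u0,v0,k:(u0+(x+.5)/k-.5, v0+(y+.5)/k-.5)
T=[f(*p,205,200,7) for p in [(238,90),(212,447),(338,405),(190,385)]]
print("rest corners top (far+y?,near..):\n",(onplane(t,T,.006)*1000).round(1))
S_=[f(*p,335,300,7) for p in [(45,430),(185,528),(435,258)]]
print("scene z0 corners:\n",(onplane(s,S_,.006)*1000).round(1))
# rack: dark & low-saturation mask
for n,S,b in (("top",t,(330,180,510,260)),("scene",s,(195,165,325,285))):
    g=cv2.cvtColor(S["color"],cv2.COLOR_BGR2GRAY)[b[1]:b[3],b[0]:b[2]]
    th=cv2.threshold(g,0,255,cv2.THRESH_OTSU)[0]
    m=(g<(np.median(g)*.72)).astype(np.uint8)
    m=cv2.morphologyEx(m,cv2.MORPH_CLOSE,np.ones((7,7)))
    nl,lab,st,ce=cv2.connectedComponentsWithStats(m); k=1+st[1:,4].argmax(); m=(lab==k).astype(np.uint8)
    cv2.imwrite(f"pics/m_{n}.png",cv2.resize(m*255,None,fx=4,fy=4))
    c=max(cv2.findContours(m,cv2.RETR_EXTERNAL,cv2.CHAIN_APPROX_NONE)[0],key=cv2.contourArea)
    ap=cv2.approxPolyDP(cv2.convexHull(c),3,True).reshape(-1,2)+[b[0],b[1]]
    print(n,th,np.median(g)); 
    for u,q,q0 in zip(ap,onplane(S,ap,.010)*1000,onplane(S,ap,0)*1000): print(u,q.round(1)[:2],q0.round(1)[:2])
E
```

```text
rest corners top (far+y?,near..):
 [[619.4 277.    6. ]
 [502.3 284.8   6. ]
 [515.2 244.    6. ]
 [522.6 292.1   6. ]]
scene z0 corners:
 [[618.6 279.5   6. ]
 [605.4 321.7   6. ]
 [501.3 288.5   6. ]]
top 97.0 122.0
[486 197] [ 645.  -293.9] [ 647.3 -297.1]
[490 224] [ 581.3 -298.9] [ 583.1 -302.1]
[345 246] [536.8  36.1] [538.2  35.7]
[343 215] [607.8  38.9] [609.8  38.5]
[476 194] [ 652.3 -270.6] [ 654.7 -273.6]
scene 97.0 134.0
[213 184] [ 597.6 -383.6] [ 593.1 -399.4]
[225 179] [ 559.9 -389.8] [ 554.9 -405.7]
[278 220] [ 523.3 -143. ] [ 517.7 -155.3]
[297 239] [520.  -54.2] [514.3 -65.2]
[312 267] [539.3  46.3] [534.   36.9]
[284 284] [614.9  60. ] [610.7  50.8]
[206 210] [ 657.5 -278.1] [ 653.9 -292.4]
```

View pics/m_top.png

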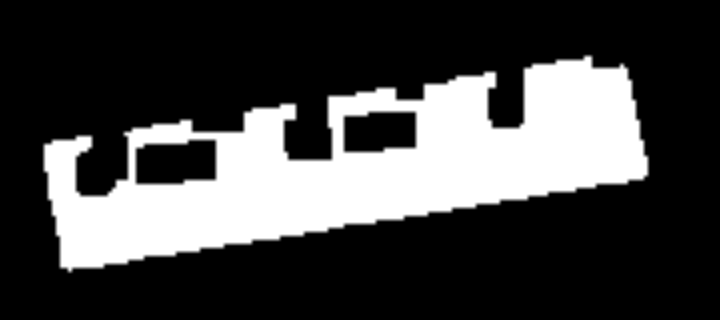

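View pics/m_scene.png

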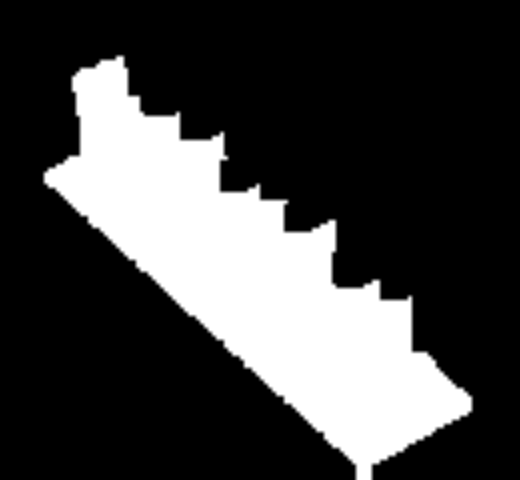

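```bash
python3 - <<'E'
from h import *
t=load("top0"); s=load("scene0")
def edge(S,p,q,n=60,half=6):
    """subpixel edge points along image segment p->q : max gradient across"""
    g=cv2.GaussianBlur(cv2.cvtColor(S["color"],cv2.COLOR_BGR2GRAY),(0,0),.8).astype(np.float32)
    p,q=np.array(p,float),np.array(q,float); d=(q-p)/np.linalg.norm(q-p); nn=np.array([-d[1],d[0]])
    ks=np.arange(-half,half+.01,.25); out=[]
    for a in np.linspace(.04,.96,n):
        c=p+(q-p)*a; xy=(c+ks[:,None]*nn).astype(np.float32)
        v=cv2.remap(g,xy[:,0].reshape(1,-1),xy[:,1].reshape(1,-1),cv2.INTER_LINEAR)[0]
        gr=np.abs(np.gradient(v)); i=gr.argmax(); 
        if gr[i]>2: out.append(c+ks[i]*nn)
    return np.array(out)
def line(S,p,q,z,**k):
    e=edge(S,p,q,**k); P=onplane(S,e,z)[:,:2]*1000
    for _ in range(4):
        vx,vy,x,y=cv2.fitLine(P.astype(np.float32),cv2.DIST_HUBER,0,.01,.01).ravel()
        r=(P-[x,y])@[-vy,vx]; P=P[np.abs(r)<max(1.0,2*np.median(np.abs(r)))]
    return np.array([x,y]),np.array([vx,vy]),len(P),r.std()
def show(nm,L):
    c,d,n,sd=L; print(nm,c.round(1),"dir deg",np.degrees(np.arctan2(d[1],d[0])).round(2),n,round(float(sd),2))
    return L
def inter(A,B):
    M=np.c_[A[1],-B[1]]; k=np.linalg.solve(M,B[0]-A[0]); return A[0]+A[1]*k[0]
near=show("top near z0",line(t,(346,245.5),(489,223.5),0))
right=show("top right",line(t,(486.5,198),(490,222),.010,half=4,n=20))
left=show("top left",line(t,(343,216),(345,245),.010,half=3,n=20))
for z in (0,.01):
  sl=show(f"scene long z{z}",line(s,(207,211),(284,283),z,half=4))
  se=show(f"scene end z{z}",line(s,(285,284),(312,267),z,half=3,n=25))
  print("scene corner",inter(sl,se))
print(inter(near,left),inter(near,right))
# rest
for nm,S,p,q in (("top near",t,(235.5,263.5),(253,257.8)),("top +y side",t,(232.5,255),(235,263)),("top -y side",t,(251,250),(253,257)),("top far",t,(222,217.5),(239,213)),
   ("sc far",s,(341.5,361.5),(361,375)),("sc +y long",s,(362,375),(377,357)),("sc far2 up",s,(341.5,361),(350,352.5))):
    try: show("rest "+nm,line(S,p,q,.006,half=2.5,n=16))
    except Exception as e: print(nm,e)
E
```

```text
top near z0 [ 555. -113.] dir deg -81.88 50 0.49
top right [ 612.7 -300.2] dir deg 10.67 15 0.6
top left [577.1  42.2] dir deg 8.17 18 0.46
scene long z0 [ 628.3 -109.9] dir deg -82.08 58 0.38
scene end z0 [572.4  42.7] dir deg 7.06 23 0.5
scene corner [606.4389   46.95662]
scene long z0.01 [632.2 -98.3] dir deg -82.08 58 0.38
scene end z0.01 [577.2  52.1] dir deg 7.06 23 0.49
scene corner [610.7239    56.253105]
[533.751    36.00213] [ 582.5496  -305.91376]
rest top near [508.8 265. ] dir deg -71.65 14 0.35
rest top +y side [512.7 288.7] dir deg 19.16 15 0.52
rest top -y side [524.2 247.8] dir deg 10.07 11 0.15
rest top far [612.3 301. ] dir deg -71.76 15 0.54
rest sc far [612.1 297.2] dir deg -74.15 15 0.32
rest sc +y long [581.8 313.1] dir deg 18.32 15 0.24
rest sc far2 up [608.4 275.9] dir deg 16.66 16 0.38
```

```bash
python3 - <<'E'
from h import *
t=load("top0"); s=load("scene0")
B=R.from_euler("xyz",[0,35,18.2],degrees=True).as_matrix(); print("z axis",B[:,2])
O=np.array([.5555,.281,0])
for n,S,b in (("top",t,(205,200,275,280)),("scene",s,(335,300,405,380))):
    P=cloud(S,*b).reshape(-1,3); C=S["color"][b[1]:b[3],b[0]:b[2]].reshape(-1,3).astype(int)
    q=(P-O)@B*1000; k=(P[:,2]>.012)
    sat=C.max(1)-C.min(1)
    br=k&(C[:,2]-C[:,0]>25)
    print(n,"brown",br.sum(),np.median(q[br],0).round(1),q[br].min(0).round(1),q[br].max(0).round(1))
    H,e=np.histogram(q[k][:,0],bins=np.arange(-70,60,3)); print("x hist",[(int(a),int(c)) for a,c in zip(e,H) if c>5])
    xf=np.median(q[br][:,0]) if br.sum() else None
    if n=="top":
        f=k&(np.abs(q[:,0]-xf)<3); Q=q[f]
        for lo in range(-5,75,5):
            w=(Q[:,2]>=lo)&(Q[:,2]<lo+5)
            if w.sum()>2: print("z",lo,w.sum(),"y",Q[w][:,1].min().round(1),Q[w][:,1].max().round(1),"x",np.median(Q[w][:,0]).round(1))
    else:
        for lo in range(-5,95,5):
            w=k&(q[:,2]>=lo)&(q[:,2]<lo+5)
            if w.sum()>2: print("z",lo,w.sum(),"y",q[w][:,1].min().round(1),q[w][:,1].max().round(1),"x",q[w][:,0].min().round(1),q[w][:,0].max().round(1))
E
```

```text
z axis [0.54488158 0.17914795 0.81915204]
  return _methods._mean(a, axis=axis, dtype=dtype,
  ret = um.true_divide(
Traceback (most recent call last):
ValueError: zero-size array to reduction operation minimum which has no identity
```

```bash
python3 - <<'E'
from h import *
t=load("top0"); s=load("scene0")
B=R.from_euler("xyz",[0,35,18.2],degrees=True).as_matrix()
O=np.array([.5555,.281,0])
for n,S,b in (("top",t,(205,200,275,280)),("scene",s,(335,300,405,380))):
    P=cloud(S,*b).reshape(-1,3); C=S["color"][b[1]:b[3],b[0]:b[2]].reshape(-1,3).astype(int)
    sat=(C[:,2]-C[:,0])
    q=(P-O)@B*1000; k=(P[:,2]>.012)&(np.hypot(*(P-O)[:,:2].T)<.085)
    br=k&(sat>12)&(C.max(1)<70)&(C[:,2]>C[:,0]*1.5)
    if br.sum(): print(n,"brown",br.sum(),np.median(q[br],0).round(1),q[br].min(0).round(1),q[br].max(0).round(1))
    H,e=np.histogram(q[k][:,0],bins=np.arange(-70,60,3)); print("x hist",[(int(a),int(c)) for a,c in zip(e,H) if c>5])
    for lo in range(-5,95,5):
        w=k&(q[:,2]>=lo)&(q[:,2]<lo+5)
        if n=="top": w&=np.abs(q[:,0]-e[H.argmax()]-1.5)<4
        if w.sum()>2: print("z",lo,w.sum(),"y",q[w][:,1].min().round(1),q[w][:,1].max().round(1),"x",q[w][:,0].min().round(1),np.median(q[w][:,0]).round(1),q[w][:,0].max().round(1))
E
```

```text
top brown 2 [-49.5  -5.1  38.5] [-50.1  -5.6  36. ] [-48.9  -4.7  41. ]
x hist [(-55, 68), (-52, 284), (-49, 136), (-46, 35), (-43, 33), (-40, 27), (-37, 31), (-34, 24), (-31, 35), (-28, 48), (-25, 15), (-16, 16), (-13, 8)]
z 15 4 y -13.6 20.7 x -49.5 -48.2 -46.8
z 20 34 y -28.6 26.0 x -53.2 -50.1 -47.8
z 25 45 y -30.3 27.1 x -53.1 -50.4 -48.1
z 30 45 y -29.2 27.9 x -53.4 -50.8 -46.9
z 35 41 y -30.3 27.7 x -53.5 -49.9 -47.8
z 40 53 y -30.9 28.0 x -53.2 -50.1 -46.6
z 45 42 y -29.6 26.7 x -53.3 -49.8 -47.5
z 50 45 y -30.7 27.0 x -54.3 -49.9 -46.8
z 55 53 y -30.2 25.9 x -53.4 -49.6 -46.7
z 60 29 y -29.2 22.0 x -53.7 -49.6 -46.5
z 65 30 y -18.4 15.2 x -53.0 -49.5 -47.1
z 70 29 y -15.5 14.2 x -52.8 -50.4 -47.5
z 75 27 y -19.0 15.2 x -52.6 -49.4 -46.5
z 80 3 y 4.6 12.0 x -52.2 -51.8 -50.9
x hist [(-52, 50), (-49, 70), (-46, 72), (-43, 69), (-40, 70), (-37, 71), (-34, 72), (-31, 67), (-28, 64), (-25, 47), (-22, 46), (-19, 61), (-16, 60), (-13, 49), (-10, 41), (-7, 39), (-4, 38), (-1, 37), (2, 38), (5, 40), (8, 35), (11, 37), (14, 34), (17, 35), (20, 9)]
z 0 3 y 18.2 19.3 x -23.6 -22.1 -19.6
z 5 16 y 1.4 19.4 x -22.7 -14.1 -11.7
z 10 20 y 0.8 20.6 x -25.1 -15.3 -12.4
z 15 43 y -17.0 30.3 x -33.6 -19.5 -15.8
z 20 43 y -17.5 31.3 x -49.1 -22.8 -20.5
z 25 27 y -17.4 31.6 x -50.4 -26.2 21.3
z 30 59 y -18.2 31.3 x -49.3 17.2 20.9
z 35 56 y -17.3 31.3 x -51.6 13.8 16.7
z 40 61 y -18.0 30.9 x -49.7 10.0 13.2
z 45 60 y -16.0 31.3 x -50.1 6.7 10.1
z 50 57 y -27.1 30.8 x -51.5 2.6 6.2
z 55 171 y -29.3 31.2 x -50.8 -35.8 3.1
z 60 64 y -25.5 30.3 x -48.9 -4.6 -0.7
z 65 72 y -17.5 21.5 x -50.4 -7.4 -3.4
z 70 143 y -18.7 20.2 x -51.7 -18.2 -6.6
z 75 294 y -17.7 21.0 x -50.7 -37.2 -11.0
z 80 62 y -19.3 20.5 x -28.9 -26.3 -13.6
```

```bash
cat >> h.py <<'E'
def toolrot(x,y):
    x=np.array(x,float);x/=np.linalg.norm(x); y=np.array(y,float); y-=x*(x@y); y/=np.linalg.norm(y)
    return np.c_[x,y,np.cross(x,y)]
def go(st,Rt,p):
    R0=R.from_euler("xyz",st["ee_rot"]).as_matrix()
    d=R0.T@(np.array(p)-st["eef_pos"])*1000
    rv=R.from_matrix(R0.T@Rt).as_rotvec(degrees=True)
    return d.round(1),rv.round(2)
E
python3 - <<'E'
from h import *
from bench import sense
st=sense(); 
B=R.from_euler("xyz",[0,35,18.2],degrees=True).as_matrix()
O=np.array([.5555,.281,0]); und=O+B@np.array([-.039,0,.022]); print("underside",und)
R0=R.from_euler("xyz",st["ee_rot"]).as_matrix(); print(R0.round(3))
for sg in (1,-1):
    Rt=toolrot(-B[:,2],sg*B[:,1])
    for h in (.138,.078): print(sg,h,go(st,Rt,und+h*B[:,2]),(und+h*B[:,2]).round(4))
E
```

```text
underside [0.5371387  0.27496311 0.04039083]
[[-0.001  0.345  0.939]
 [-0.002  0.939 -0.345]
 [-1.    -0.002 -0.   ]]
1 0.138 (array([ 149.5, -132. ,  471.7]), array([-37.17,  33.62, -11.62])) [0.6123 0.2997 0.1534]
1 0.078 (array([ 198.7, -153.3,  444.7]), array([-37.17,  33.62, -11.62])) [0.5796 0.2889 0.1043]
-1 0.138 (array([ 149.5, -132. ,  471.7]), array([136.1 , -14.81, -42.85])) [0.6123 0.2997 0.1534]
-1 0.078 (array([ 198.7, -153.3,  444.7]), array([136.1 , -14.81, -42.85])) [0.5796 0.2889 0.1043]
```

Emit:
move_arm --series '[[[150, -132, 472], [-37.2, 33.6, -11.6], 1], [[150, -132, 472], [-37.2, 33.6, -11.6], 1], [[150, -132, 472], [-37.2, 33.6, -11.6], 1], [[150, -132, 472], [-37.2, 33.6, -11.6], 1], [[150, -132, 472], [-37.2, 33.6, -11.6], 1], [[150, -132, 472], [-37.2, 33.6, -11.6], 1], [[150, -132, 472], [-37.2, 33.6, -11.6], 1], [[150, -132, 472], [-37.2, 33.6, -11.6], 1], [[150, -132, 472], [-37.2, 33.6, -11.6], 1], [[150, -132, 472], [-37.2, 33.6, -11.6], 1], [[150, -132, 472], [-37.2, 33.6, -11.6], 1], [[150, -132, 472], [-37.2, 33.6, -11.6], 1], [[150, -132, 472], [-37.2, 33.6, -11.6], 1], [[150, -132, 472], [-37.2, 33.6, -11.6], 1], [[150, -132, 472], [-37.2, 33.6, -11.6], 1]]' --force 40

```text
time_s: 1.6
eef_pos: [0.6121, 0.3016, 0.1549]
ee_rot: [3.138, 0.963, -2.824]
contact_force: [0.1, -0.2, 0.8]
gripper_width: 0.0851
```

```bash
cat > look.py <<'E'
from h import *
from bench import sense, snapshot
import sys
def look(tag):
    out={}
    for n in ("scene","top"):
        s=snapshot(n); pickle.dump(s,open(f"{n}{tag}.pkl","wb")); out[n]=s
    return out
E
python3 - <<'E'
from look import *
st=sense(); print(st["time_s"],st["eef_pos"],st["joint_pos"],st["contact_force"])
B=R.from_euler("xyz",[0,35,18.2],degrees=True).as_matrix()
O=np.array([.5555,.281,0]); und=O+B@np.array([-.039,0,.022])
Rt=toolrot(-B[:,2],B[:,1])
print(go(st,Rt,und+.138*B[:,2]),go(st,Rt,und+.078*B[:,2]))
L=look("1")
crop(L["scene"],300,230,440,380,4,"s1.png"); crop(L["top"],190,160,290,290,5,"t1.png")
E
```

```text
1.6 [0.61205883 0.30156141 0.15486253] [ 0.34418814  0.59538648  1.26586534  0.01600679  1.88825687 -1.54718707] [ 0.12438451 -0.24563189  0.82292791]
(array([ 1.4, -1.9,  0.5]), array([ 0.18,  0.16, -0.  ])) (array([61.4, -1.9,  0.4]), array([ 0.18,  0.16, -0.  ]))
```

View pics/s1.png

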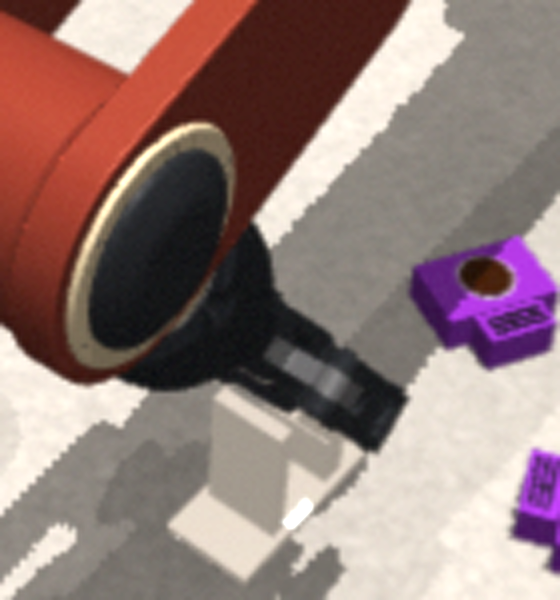

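View pics/t1.png

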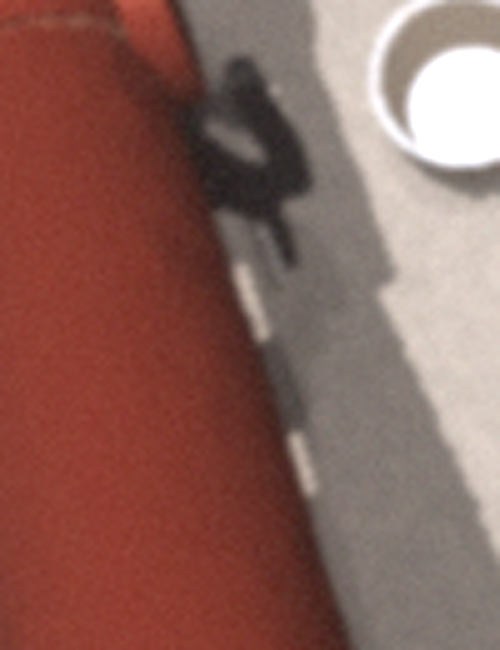

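The gripper is lined up along the cassette's leaning axis. In the scene crop, the +y finger at (380,420) runs outside the cassette's end. I'll descend and close.

Emit:
move_arm --series '[[[20, -1, 0], [0, 0, 0], 1], [[40, -1, 0], [0, 0, 0], 1], [[55, -1, 0], [0, 0, 0], 1], [[61, -1, 0], [0, 0, 0], 1], [[61, -1, 0], [0, 0, 0], 1], [[61, -1, 0], [0, 0, 0], -1], [[61, -1, 0], [0, 0, 0], -1], [[61, -1, 0], [0, 0, 0], -1], [[61, -1, 0], [0, 0, 0], -1], [[61, -1, 0], [0, 0, 0], -1], [[61, -1, 0], [0, 0, 0], -1], [[61, -1, 0], [0, 0, 0], -1]]' --force 50

```text
time_s: 2.9
eef_pos: [0.5809, 0.2887, 0.1052]
ee_rot: [3.138, 0.964, -2.826]
contact_force: [1.2, 1.4, 5.5]
gripper_width: 0.0591
```

Emit:
move_arm --series '[[[-6, 0, 0], [0, 0, 0], -1], [[-12, 0, 0], [0, 0, 0], -1], [[-28, 0, -11], [0, 0, 0], -1], [[-53, 0, -29], [0, 0, 0], -1], [[-94, 0, -57], [0, 0, 0], -1], [[-94, 0, -57], [0, 0, 0], -1], [[-94, 0, -57], [0, 0, 0], -1]]'

```text
time_s: 3.6
eef_pos: [0.5878, 0.2907, 0.2169]
ee_rot: [3.139, 0.967, -2.826]
contact_force: [-0.4, 0.1, -2.4]
gripper_width: 0.0591
```

```bash
python3 - <<'E'
from look import *
st=sense(); print(st["time_s"],st["eef_pos"],st["joint_pos"],st["contact_force"],st["gripper_width"])
Rt=toolrot([0,0,-1],[-np.sin(np.radians(8)),np.cos(np.radians(8)),0])
for z in (.2,.09,.078): print(z,go(st,Rt,[.45,.12,z]))
s=snapshot("scene"); crop(s,270,180,440,320,4,"s2.png")
E
```

```text
3.6 [0.58783602 0.29072376 0.21687184] [ 0.34131196  0.47655255  1.31980518  0.01555478  1.94866748 -1.54692252] [-0.41699029  0.0814278  -2.42798849] 0.05913058073678562
0.2 (array([ 118.4, -119.1, -142.3]), array([  9.95, -34.5 ,   3.  ]))
0.09 (array([ 208.9, -119.2,  -79.8]), array([  9.95, -34.5 ,   3.  ]))
0.078 (array([ 218.8, -119.3,  -73. ]), array([  9.95, -34.5 ,   3.  ]))
```

View pics/s2.png

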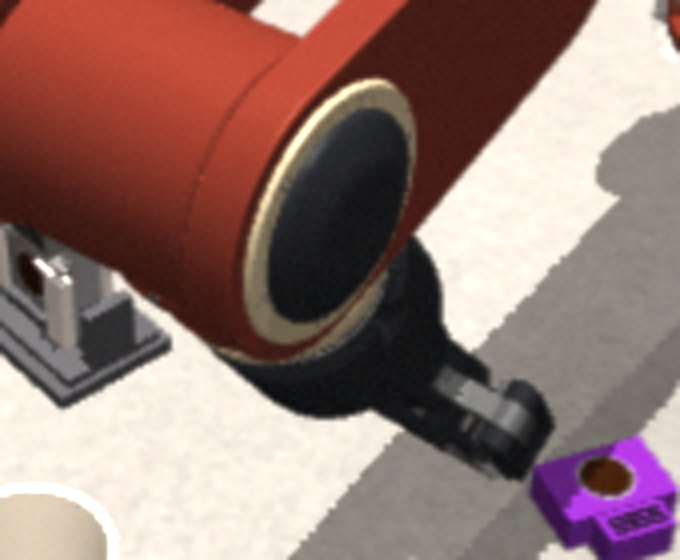

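Emit:
move_arm --series '[[[118, -119, -142], [10, -34.5, 3], -1], [[118, -119, -142], [10, -34.5, 3], -1], [[118, -119, -142], [10, -34.5, 3], -1], [[118, -119, -142], [10, -34.5, 3], -1], [[118, -119, -142], [10, -34.5, 3], -1], [[118, -119, -142], [10, -34.5, 3], -1], [[118, -119, -142], [10, -34.5, 3], -1], [[118, -119, -142], [10, -34.5, 3], -1], [[118, -119, -142], [10, -34.5, 3], -1]]'

```text
time_s: 4.55
eef_pos: [0.4502, 0.1204, 0.198]
ee_rot: [-2.948, 1.565, -2.808]
contact_force: [-0.1, -0.8, -1.7]
gripper_width: 0.0593
```

```bash
python3 - <<'E'
from look import *
st=sense(); print(st["time_s"],st["eef_pos"],st["joint_pos"],st["contact_force"],st["gripper_width"])
Rt=toolrot([0,0,-1],[-np.sin(np.radians(8)),np.cos(np.radians(8)),0])
for z in (.1,.09,.078): print(z,go(st,Rt,[.45,.12,z]))
L=look("3"); crop(L["scene"],240,130,440,280,4,"s3.png"); crop(L["top"],260,220,380,340,5,"t3.png")
P=cloud(L["scene"],240,130,440,300).reshape(-1,3)
E
```

```text
4.55 [0.45021829 0.12041645 0.19797239] [ 1.02075522e-01 -2.47983525e-01  2.07384641e+00 -1.43054699e-03
  1.32161096e+00 -1.60796138e+00] [-0.0607963  -0.83001056 -1.72485542] 0.05930133244002174
0.1 (array([98. , -0.3,  0.3]), array([-0.  , -0.34,  0.07]))
0.09 (array([108. ,  -0.3,   0.4]), array([-0.  , -0.34,  0.07]))
0.078 (array([120. ,  -0.2,   0.4]), array([-0.  , -0.34,  0.07]))
```

View pics/s3.png

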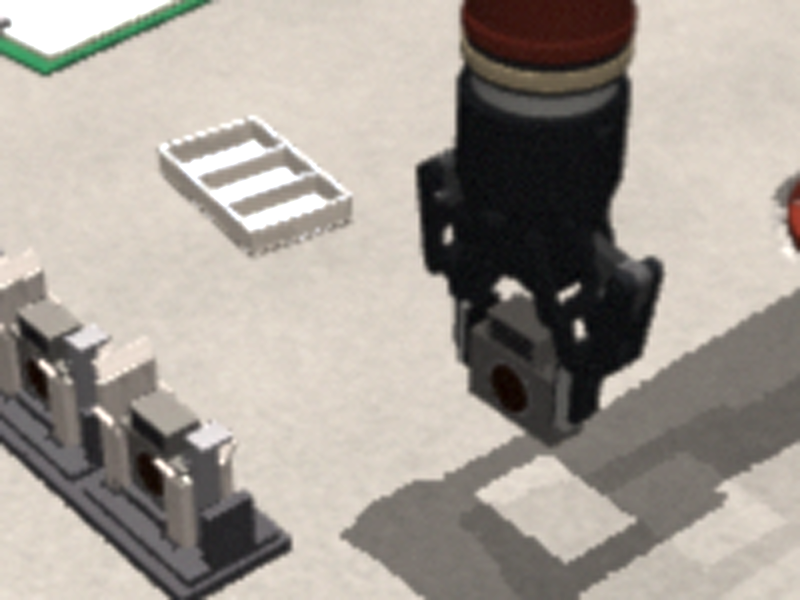

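View pics/t3.png

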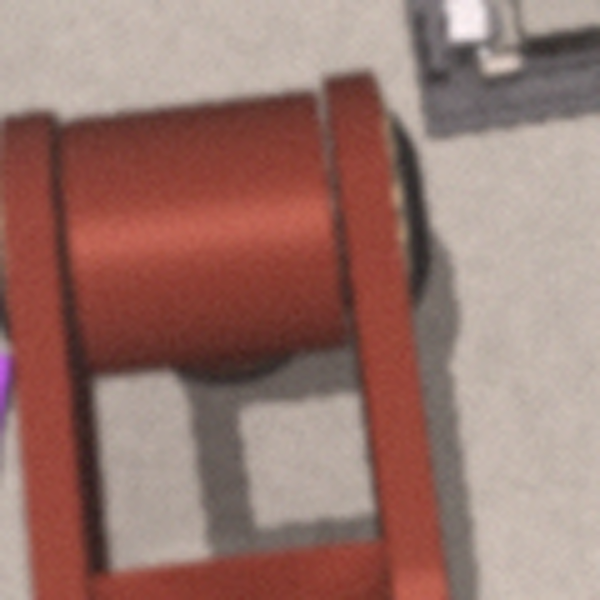

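The cassette is held upright, with the disc at scene crop (510,385) and nothing below it. Next I'll check its tilt and how high its underside is.

```bash
cat >> h.py <<'E'
def ransac(H,tol=.0015,k=1500,seed=0):
    rng=np.random.default_rng(seed); best=None
    for _ in range(k):
        q=H[rng.choice(len(H),3,False)]; nn=np.cross(q[1]-q[0],q[2]-q[0]); l=np.linalg.norm(nn)
        if l<1e-7: continue
        i=np.abs((H-q[0])@(nn/l))<tol
        if best is None or i.sum()>best.sum(): best=i
    G=H[best]; c=G.mean(0); return c,np.linalg.svd(G-c)[2][2],best
E
python3 - <<'E'
from h import *
s=load("scene3")
# front face pixels polygon in crop coords -> full
poly=np.array([(475,335),(555,385),(552,425),(475,385)])/4+[240,130]
m=np.zeros((480,640),np.uint8); cv2.fillPoly(m,[poly.round().astype(int)],1)
v,u=np.nonzero(m); P=cloud(s,0,0,640,480)[v,u]; P=P[~np.isnan(P).any(1)]
c,n,i=ransac(P); n*=np.sign(n[0]); print(len(P),i.sum(),c*1000,n,"elev deg",np.degrees(np.arcsin(n[2])),"az",np.degrees(np.arctan2(n[1],n[0])))
P=cloud(s,340,195,400,245).reshape(-1,3); y8=np.radians(8)
X=np.array([np.cos(y8),np.sin(y8),0])
q=(P-[.45,.12,0]); k=(np.abs(q@X)<.018)&(np.abs(q@[-np.sin(y8),np.cos(y8),0])<.033)&(P[:,2]>.03)
print("z range of pts",np.nanpercentile(P[k][:,2],[0,1,5,95,100]), (q[k]@X).max())
E
```

```text
251 218 [456.9039343  126.21959768 141.41671706] [ 0.99270332  0.11628242 -0.0319141 ] elev deg -1.8288536813972924 az 6.681017527956232
z range of pts [0.11450457 0.11687782 0.12078543 0.21394697 0.22582846] 0.017998881873816243
```

Emit:
move_arm --series '[[[40, 0, 0], [0, 0, 0], -1], [[80, 0, 0], [0, -1, 0], -1], [[105, 0, 0], [0, -2, 0], -1], [[112, 0, 0], [0, -2, 0], -1], [[115, 0, 0], [0, -2, 0], -1], [[116, 0, 0], [0, -2, 0], -1], [[116, 0, 0], [0, -2, 0], -1]]'

```text
time_s: 5.35
eef_pos: [0.4502, 0.1198, 0.0836]
ee_rot: [-0.042, 1.538, 0.097]
contact_force: [-0.5, 0.2, -0.8]
gripper_width: 0.0596
```

Emit:
move_arm --series '[[[1, 0, 0], [0, 0, 0], -1], [[2, 0, 0], [0, 0, 0], -1], [[3, 0, 0], [0, 0, 0], -1], [[3, 0, 0], [0, 0, 0], -1]]'

```text
time_s: 5.75
eef_pos: [0.4501, 0.1198, 0.0815]
ee_rot: [-0.047, 1.54, 0.091]
contact_force: [-5.1, 0.6, 12.6]
gripper_width: 0.0594
```

Emit:
move_arm --series '[[[0, 0, 0], [0, 0, 0], 0.7], [[0, 0, 0], [0, 0, 0], 0.8], [[0, 0, 0], [0, 0, 0], 1], [[0, 0, 0], [0, 0, 0], 1], [[0, 0, 0], [0, 0, 0], 1], [[0, 0, 0], [0, 0, 0], 1], [[-15, 0, 0], [0, 0, 0], 1], [[-40, 0, 0], [0, 0, 0], 1], [[-80, 0, 0], [0, 0, 0], 1], [[-120, 0, 0], [0, 2, 0], 1], [[-120, 0, 0], [0, 2, 0], 1]]'

```text
time_s: 6.85
eef_pos: [0.4488, 0.1197, 0.2057]
ee_rot: [-0.251, 1.564, -0.112]
contact_force: [1.3, 0.4, 0.9]
gripper_width: 0.0853
```

```bash
python3 - <<'E'
from look import *
st=sense(); print(st["time_s"],st["eef_pos"],st["joint_pos"],st["contact_force"],st["gripper_width"])
L=look("4"); crop(L["scene"],280,170,440,290,5,"s4.png"); crop(L["top"],260,180,420,320,5,"t4.png")
E
```

```text
6.85 [0.4488323  0.11966757 0.20566261] [ 1.00783999e-01 -2.68238392e-01  2.07668704e+00 -1.48562375e-03
  1.32648798e+00 -1.60837429e+00] [1.31570285 0.42848521 0.9006385 ] 0.08525357778970878
```

View pics/s4.png

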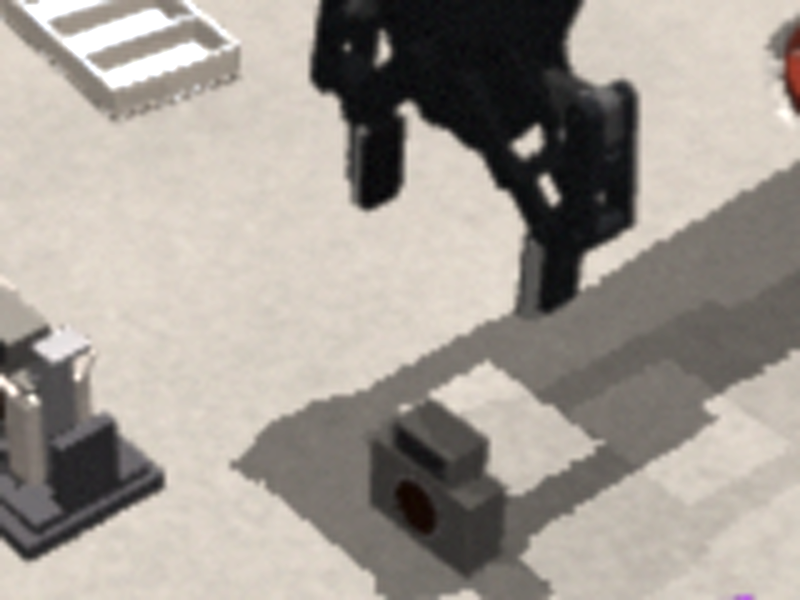

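The cassette stands upright and free on bare bench, with its disc at scene crop (415,505). I'll measure its exact pose.

```bash
cat > cas.py <<'E'
from h import *
def facemeas(s,box,zlo,zhi,ctr,rad=.05):
    P=cloud(s,*box).reshape(-1,3); k=(P[:,2]>zlo)&(P[:,2]<zhi)&(np.hypot(P[:,0]-ctr[0],P[:,1]-ctr[1])<rad)
    return P[k]
E
python3 - <<'E'
from cas import *
s=load("scene4"); t=load("top4")
H=facemeas(s,(340,240,390,290),.006,.065,(.447,.12)); print(len(H), H[:,2].max())
a=np.radians(8); X=np.array([np.cos(a),np.sin(a),0]);Y=np.array([-np.sin(a),np.cos(a),0])
F=H[np.abs((H-[.447,.12,0])@X)<.03]
c,n,i=ransac(F); n*=np.sign(n[0]); az=np.degrees(np.arctan2(n[1],n[0])); print("face",i.sum(),c*1000,n,"az",az)
rest=F[~i]; 
c2,n2,j=ransac(rest); print("2nd",j.sum(),c2*1000,n2)
rest2=rest[~j]; c3,n3,l=ransac(rest2); print("3rd",l.sum(),c3*1000,n3)
for nm,A in (("X",X),("Y",Y)): 
    v=(F-[.45,.12,0])@A*1000; print(nm,np.percentile(v,[0,1,99,100]))
T=F[F[:,2]>.0545]; v=(T-[.45,.12,0])*1000; print("top n",len(T),"X",np.percentile(v@X,[1,99]),"Y",np.percentile(v@Y,[1,99]))
# edges by image: corners of grip top, crop /5
f=lambda x,y:(280+(x+.5)/5-.5,170+(y+.5)/5-.5)
print("grip top corners",(onplane(s,[f(432,400),f(488,440),f(450,481),f(393,430)],.058)*1000).round(1))
print("bottom corner",(onplane(s,[f(470,576),f(374,505)],0)*1000).round(1))
E
```

```text
610 0.059915110162224505
face 299 [459.47624838 123.46837995  29.94523081] [0.9900923  0.14013304 0.00894258] az 8.055869297570789
2nd 100 [448.96442994 121.75320724  56.84656265] [ 0.01875323  0.01102563 -0.99976335]
3rd 75 [444.78579295 150.24628033  23.75433539] [ 0.10377827 -0.99417063 -0.02923764]
X [-12.22260344 -11.04609593  12.09335802  12.93976226]
Y [-29.37471033 -27.92575281  32.02358481  33.43843911]
top n 134 X [-11.4818239  12.0681224] Y [-16.4429451   19.55241001]
grip top corners [[442.4 105.7  58. ]
 [437.9 138.3  58. ]
 [465.6 150.1  58. ]
 [467.1 112.6  58. ]]
bottom corner [[453.1 152.6   0. ]
 [462.3  95.6   0. ]]
```

View pics/t4.png

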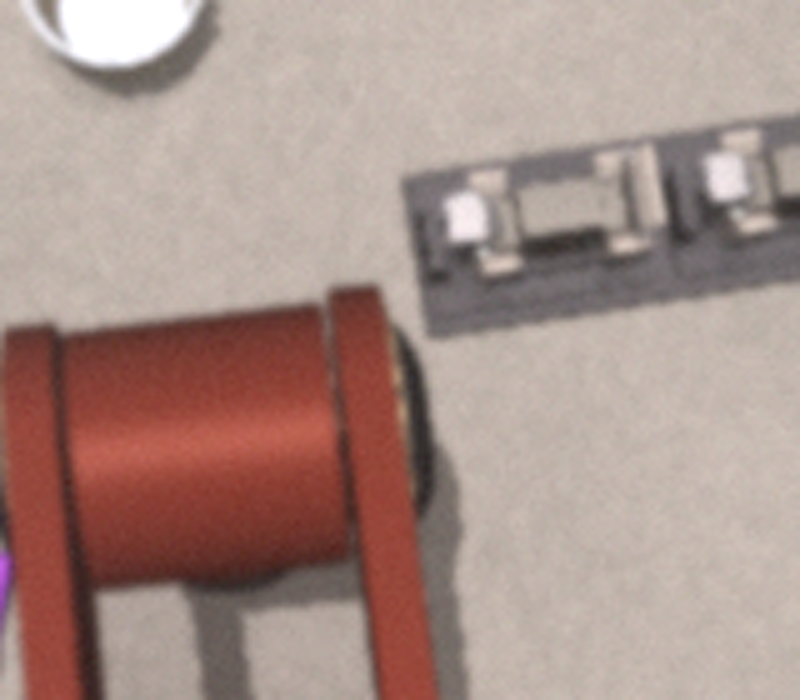

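```bash
python3 - <<'E'
from look import *
st=sense(); a=np.radians(8)
Rt=toolrot([0,0,-1],[np.cos(a),np.sin(a),0])
for z in (.18,.103): print(z,go(st,Rt,[.4485,.1236,z]))
E
```

```text
0.18 (array([20.1,  3.9,  3.1]), array([ 8.995e+01, -4.000e-02,  1.600e-01]))
0.103 (array([97.1,  4. ,  3.3]), array([ 8.995e+01, -4.000e-02,  1.600e-01]))
```

```bash
python3 - <<'E'
from look import *
st=sense(); print(st["time_s"],st["eef_pos"],R.from_euler("xyz",st["ee_rot"]).as_matrix().round(4))
E
```

```text
6.95 [0.44602059 0.11936567 0.20008935] [[-0.0021 -0.1383  0.9904]
 [-0.0016  0.9904  0.1383]
 [-1.     -0.0013 -0.0023]]
```

Emit:
move_arm --series '[[[10, 4, 3], [8, 0, 0], 1], [[20, 4, 3], [90, 0, 0], 1], [[20, 4, 3], [90, 0, 0], 1], [[20, 4, 3], [90, 0, 0], 1], [[20, 4, 3], [90, 0, 0], 1], [[20, 4, 3], [90, 0, 0], 1], [[20, 4, 3], [90, 0, 0], 1], [[20, 4, 3], [90, 0, 0], 1], [[20, 4, 3], [90, 0, 0], 1], [[20, 4, 3], [90, 0, 0], 1], [[20, 4, 3], [90, 0, 0], 1], [[20, 4, 3], [90, 0, 0], 1], [[20, 4, 3], [90, 0, 0], 1], [[20, 4, 3], [90, 0, 0], 1]]'

```text
time_s: 8.35
eef_pos: [0.4471, 0.1236, 0.1779]
ee_rot: [-1.397, 1.564, -2.828]
contact_force: [-0.4, 0.4, 0.2]
gripper_width: 0.0852
```

```bash
python3 - <<'E'
from look import *
st=sense(); a=np.radians(8); print(st["time_s"],st["eef_pos"],st["joint_pos"])
Rt=toolrot([0,0,-1],[np.cos(a),np.sin(a),0])
for z in (.103,): print(z,go(st,Rt,[.4485,.1236,z]))
s=snapshot("scene"); crop(s,290,170,440,290,5,"s5.png")
E
```

```text
8.35 [0.44713973 0.12356874 0.17794594] [ 1.09625797e-01 -2.28374824e-01  2.09345093e+00 -1.47649308e-03
  1.28335004e+00 -2.98535535e-02]
0.103 (array([74.9,  1.9,  0.1]), array([0.02, 0.07, 0.39]))
```

View pics/s5.png

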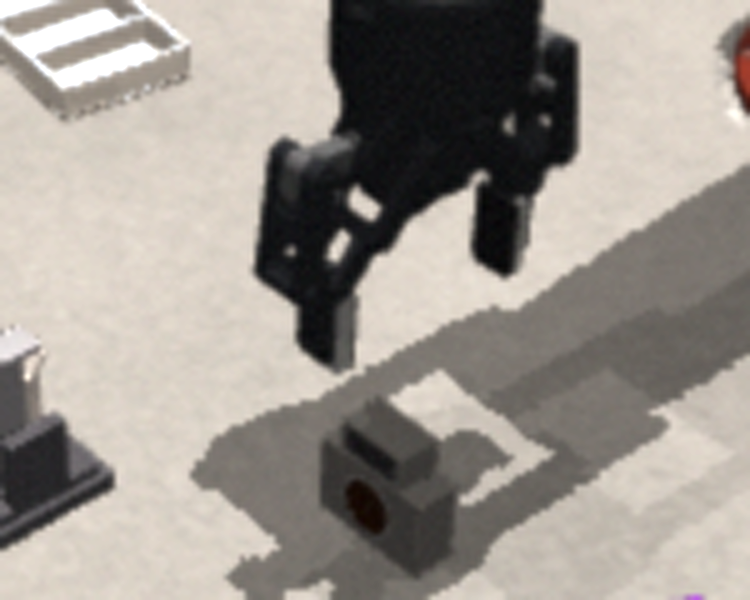

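The jaws now open across the cassette's thickness and straddle it; the cassette hasn't moved.

Emit:
move_arm --series '[[[30, 2, 0], [0, 0, 0.4], 1], [[55, 2, 0], [0, 0, 0.4], 1], [[70, 2, 0], [0, 0, 0.4], 1], [[75, 2, 0], [0, 0, 0.4], 1], [[75, 2, 0], [0, 0, 0.4], 1], [[75, 2, 0], [0, 0, 0.4], -0.3], [[75, 2, 0], [0, 0, 0.4], -1], [[75, 2, 0], [0, 0, 0.4], -1], [[75, 2, 0], [0, 0, 0.4], -1], [[75, 2, 0], [0, 0, 0.4], -1], [[75, 2, 0], [0, 0, 0.4], -1], [[75, 2, 0], [0, 0, 0.4], -1], [[75, 2, 0], [0, 0, 0.4], -1], [[75, 2, 0], [0, 0, 0.4], -1], [[75, 2, 0], [0, 0, 0.4], -1]]' --force 110

```text
time_s: 9.9
eef_pos: [0.4498, 0.1238, 0.1046]
ee_rot: [1.15, 1.567, -0.282]
contact_force: [0.1, 0.1, 4.4]
gripper_width: 0.0202
```

```bash
python3 - <<'E'
from look import *
st=sense(); a=np.radians(8); print(st["time_s"],st["eef_pos"],st["contact_force"])
Rt=toolrot([0,0,-1],[np.cos(a),np.sin(a),0]); Y=np.array([-np.sin(a),np.cos(a)])
p=np.array([.6097,-.2398])+.004*Y
print(go(st,Rt,[.4485,.1236,.24]),go(st,Rt,[*p,.24]),p)
E
```

```text
9.9 [0.44982743 0.1237824  0.10457556] [0.07935459 0.14670654 4.43071563]
(array([-135.4,   -0.9,    0.2]), array([-0.06,  0.08, -0.17])) (array([-134.6,  108.5,  378.4]), array([-0.06,  0.08, -0.17])) [ 0.60914331 -0.23583893]
```

Emit:
move_arm --series '[[[-20, 0, 0], [0, 0, 0], -1], [[-65, 0, 0], [0, 0, 0], -1], [[-110, 0, 0], [0, 0, 0], -1], [[-130, 10, 40], [0, 0, 0], -1], [[-130, 108, 378], [0, 0, 0], -1], [[-130, 108, 378], [0, 0, 0], -1], [[-130, 108, 378], [0, 0, 0], -1], [[-130, 108, 378], [0, 0, 0], -1], [[-130, 108, 378], [0, 0, 0], -1], [[-130, 108, 378], [0, 0, 0], -1], [[-130, 108, 378], [0, 0, 0], -1], [[-130, 108, 378], [0, 0, 0], -1], [[-130, 108, 378], [0, 0, 0], -1], [[-130, 108, 378], [0, 0, 0], -1], [[-130, 108, 378], [0, 0, 0], -1], [[-130, 108, 378], [0, 0, 0], -1]]'

```text
time_s: 11.5
eef_pos: [0.6079, -0.2342, 0.2345]
ee_rot: [0.946, 1.569, -0.485]
contact_force: [0.0, -0.7, -1.0]
gripper_width: 0.0205
```

```bash
python3 - <<'E'
from look import *
st=sense(); a=np.radians(8); print(st["time_s"],st["eef_pos"],st["contact_force"],st["gripper_width"])
Rt=toolrot([0,0,-1],[np.cos(a),np.sin(a),0]); Y=np.array([-np.sin(a),np.cos(a)])
p=np.array([.6097,-.2398])+.004*Y
print(go(st,Rt,[*p,.24]),p)
L=look("6"); crop(L["scene"],190,90,330,210,5,"s6.png"); crop(L["top"],410,160,530,260,6,"t6.png")
E
```

```text
11.5 [ 0.60792009 -0.23423753  0.2345381 ] [ 0.00570322 -0.73136715 -1.00674471] 0.020493523996265556
(array([-5.5,  1. ,  1.8]), array([ 0.03,  0.07, -0.09])) [ 0.60914331 -0.23583893]
```

View pics/s6.png

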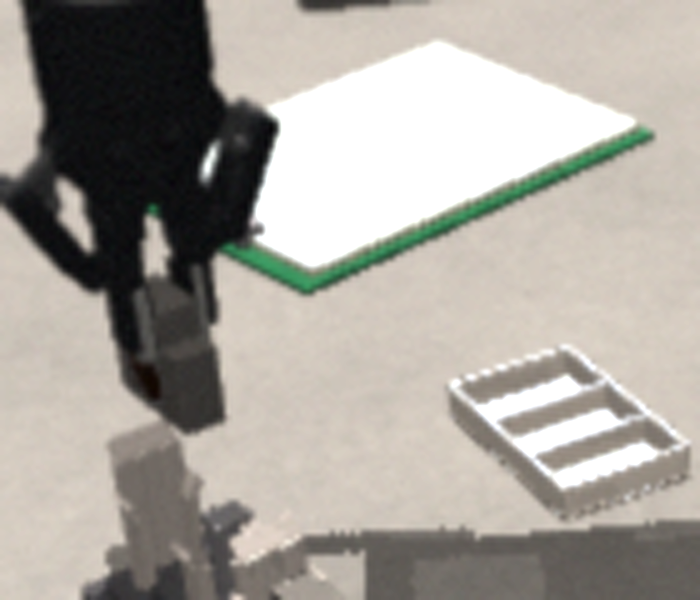

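View pics/t6.png

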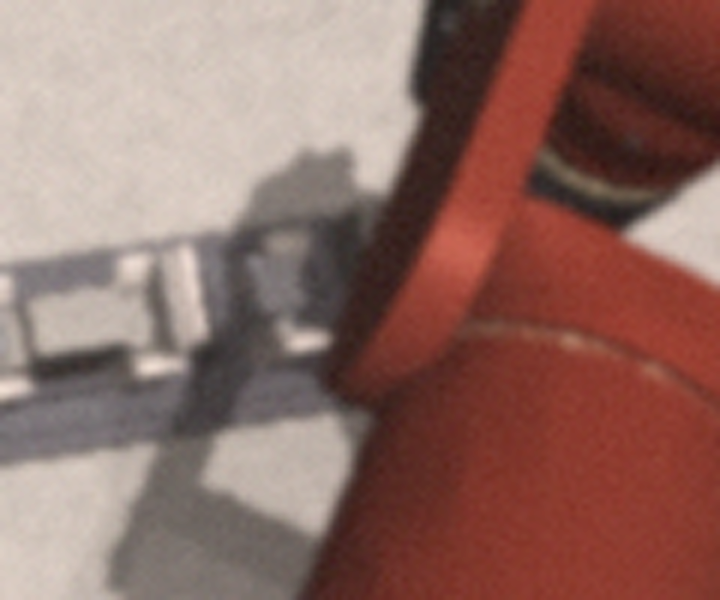

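```bash
python3 - <<'E'
from h import *
a=np.radians(8); X=np.array([np.cos(a),np.sin(a),0]);Y=np.array([-np.sin(a),np.cos(a),0])
def ana(S,box,vc,uc,zlo,zhi,lab,zt):
    P=cloud(S,*box).reshape(-1,3); P=P[~np.isnan(P).any(1)]
    u,v,z=P@X*1000,P@Y*1000,P[:,2]*1000
    k=(np.abs(v-vc)<34)&(np.abs(u-uc)<22)&(z>zlo)&(z<zhi)
    u,v,z=u[k],v[k],z[k]
    top=np.abs(z-zt)<2.5
    print(lab,k.sum(),"top n",top.sum(),"z",np.median(z[top]).round(1) if top.sum() else None,"u",np.percentile(u[top],[2,98]).round(1),"v",np.percentile(v[top],[2,98]).round(1))
    f=(z<zt-3)&(np.abs(v-vc)<16)
    h,e=np.histogram(u[f],bins=np.arange(uc-22,uc+22,1)); print("  face u hist",[(round(float(x),1),int(c)) for x,c in zip(e,h) if c>4])
s0=load("scene0"); t0=load("top0")
for i,vc in enumerate((-98.3,-210.3)):
    ana(s0,(195,165,325,285),vc,570.4,64,90,f"scene fixed{i}",80)
    ana(t0,(330,180,510,260),vc,570.4,64,90,f"top fixed{i}",80)
    # template: whole heights
P=cloud(s0,195,165,325,285).reshape(-1,3);v=P@Y*1000;u=P@X*1000;z=P[:,2]*1000
for vc in (-98.3,-210.3,-322.3):
    k=(np.abs(u-570)<25)&(z>12)
    w=k&(v<vc-25)&(v>vc-50)&(z>85); print("endwall>85 v",np.percentile(v[w],[2,50,98]).round(1),"u",np.percentile(u[w],[2,98]).round(1),w.sum())
    w=k&(v>vc+25)&(v<vc+58)&(z>80)&(z<95); print("tab v",np.percentile(v[w],[2,50,98]).round(1),"u",np.percentile(u[w],[2,98]).round(1),"z",np.median(z[w]),w.sum())
s6=load("scene6")
ana(s6,(200,130,260,190),-318+0,570,100,195,"held",190)
P=cloud(s6,205,135,250,190).reshape(-1,3);P=P[~np.isnan(P).any(1)];u,v,z=P@X*1000,P@Y*1000,P[:,2]*1000
k=(v>-360)&(v<-270)&(u>540)&(u<600)&(z>120)
for zz in range(124,200,6):
    w=k&(z>=zz)&(z<zz+6)
    if w.sum()>3: print(zz,w.sum(),"u",np.percentile(u[w],[3,50,97]).round(1),"v",np.percentile(v[w],[3,50,97]).round(1))
E
```

```text
scene fixed0 354 top n 125 z 79.0 u [555.9 586.2] v [-131.7  -79.2]
  face u hist [(578.4, 7), (579.4, 14), (580.4, 13)]
top fixed0 339 top n 152 z 79.5 u [560.4 582.9] v [-131.3  -70.1]
  face u hist [(559.4, 5), (560.4, 8)]
scene fixed1 306 top n 109 z 78.8 u [556.8 582.9] v [-243.5 -189.4]
  face u hist [(578.4, 10), (579.4, 12), (580.4, 11)]
top fixed1 354 top n 135 z 79.5 u [559.9 582.8] v [-243.  -194.2]
  face u hist [(560.4, 9)]
endwall>85 v [-137.8 -132.6 -128.1] u [552.9 585.8] 98
tab v [-64.7 -55.6 -47.9] u [560.3 579.3] z 87.61572448297261 58
endwall>85 v [-249.3 -243.7 -239. ] u [551.9 586.6] 92
tab v [-176.8 -167.2 -159.4] u [559.6 578.8] z 87.38834585331512 51
endwall>85 v [-361.8 -356.8 -352.3] u [552.7 586.3] 80
tab v [-287.1 -279.5 -271.7] u [560.  579.7] z 87.5163530740405 42
held 531 top n 51 z 189.0 u [551.1 590.8] v [-327.6 -302.7]
  face u hist [(550.0, 5), (560.0, 5), (576.0, 8), (577.0, 22), (578.0, 35), (579.0, 18), (582.0, 5), (583.0, 10), (584.0, 7), (589.0, 5), (590.0, 11)]
130 46 u [559.3 577.3 579.4] v [-346.4 -296.4 -288.7]
136 43 u [558.3 577.3 579.5] v [-343.3 -292.6 -288.1]
142 44 u [557.3 577.2 579.5] v [-342.8 -297.7 -288.8]
148 45 u [557.  577.  579.4] v [-343.8 -295.9 -288.9]
154 28 u [557.4 573.9 578.9] v [-311.3 -291.2 -288.7]
160 39 u [555.9 573.  583.7] v [-312.1 -291.  -287.8]
166 66 u [550.7 570.1 587.7] v [-311.5 -301.5 -288.8]
172 54 u [545.6 574.9 590.8] v [-319.9 -305.3 -299.9]
178 54 u [545.8 573.2 590.9] v [-316.9 -304.2 -300.1]
184 92 u [544.9 565.9 590.8] v [-332.2 -310.  -301.3]
190 46 u [545.8 557.4 590.5] v [-325.4 -308.3 -303.2]
196 36 u [547.2 557.1 591.2] v [-320.6 -309.1 -304. ]
```

```bash
python3 - <<'E'
from h import *
a=np.radians(8); X=np.array([np.cos(a),np.sin(a),0]);Y=np.array([-np.sin(a),np.cos(a),0])
for nm,b in (("scene0",(195,165,325,285)),("top0",(330,180,510,260))):
    S=load(nm); P=cloud(S,*b).reshape(-1,3);P=P[~np.isnan(P).any(1)];u,v,z=P@X*1000,P@Y*1000,P[:,2]*1000
    for vc in (-98.3,-210.3):
        k=(np.abs(u-570)<8)&(np.abs(v-vc)<34)&(z>74)&(z<83)
        h,e=np.histogram(v[k]-vc,bins=np.arange(-34,34,2)); print(nm,vc,[(int(x),int(c)) for x,c in zip(e,h) if c])
S=load("scene6"); P=cloud(S,205,135,250,190).reshape(-1,3);P=P[~np.isnan(P).any(1)];u,v,z=P@X*1000,P@Y*1000,P[:,2]*1000
# body end face (+Y) and front face
k=(z>130)&(z<165)&(np.abs(u-567)<9)&(v>-330); print("body end v",np.percentile(v[k],[10,50,90]).round(1),k.sum())
h,e=np.histogram(v[k],bins=np.arange(-330,-280,1)); print([(int(x),int(c)) for x,c in zip(e,h) if c])
k=(z>173)&(z<187)&(np.abs(u-567)<8)&(v>-330); h,e=np.histogram(v[k],bins=np.arange(-330,-280,1)); print("grip end",[(int(x),int(c)) for x,c in zip(e,h) if c])
k=(z>160)&(z<175)&(np.abs(u-567)<8)&(v>-305)&(v<-292); print("shoulder z",np.median(z[k]),k.sum())
k=(z>132)&(z<165)&(v<-294)&(v>-340)&(u>572)&(u<584); H=P[k]; c,n,i=ransac(H); print("front face",i.sum(),(c@X*1000),n*np.sign(n[0]),np.degrees(np.arctan2(n[1]*np.sign(n[0]),abs(n[0]))))
k=(z>132)&(z<166)&(v>-294)&(np.abs(u-567)<11); H=P[k]; c,n,i=ransac(H); n*=np.sign(n[1]); print("end face",i.sum(),(c@Y*1000),n)
E
```

```text
scene0 -98.3 [(-34, 4), (-32, 12), (-30, 4), (-18, 2), (-16, 5), (-14, 2), (-12, 6), (-10, 4), (-8, 5), (-6, 5), (-4, 3), (-2, 1), (0, 10), (2, 3), (4, 5), (6, 6), (8, 5), (10, 3), (12, 7), (14, 4), (16, 5), (18, 11), (20, 1)]
scene0 -210.3 [(-34, 6), (-32, 13), (-30, 2), (-18, 2), (-16, 4), (-14, 3), (-12, 3), (-10, 3), (-8, 6), (-6, 4), (-4, 4), (-2, 2), (0, 5), (2, 3), (4, 7), (6, 2), (8, 3), (10, 3), (12, 5), (14, 2), (16, 5), (18, 6), (20, 3)]
top0 -98.3 [(-34, 3), (-20, 5), (-18, 6), (-16, 7), (-14, 7), (-12, 7), (-10, 8), (-8, 6), (-6, 8), (-4, 7), (-2, 7), (0, 6), (2, 6), (4, 8), (6, 6), (8, 7), (10, 6), (12, 7), (14, 8), (16, 4), (26, 2), (28, 5), (30, 3)]
top0 -210.3 [(-34, 6), (-32, 2), (-20, 4), (-18, 6), (-16, 5), (-14, 6), (-12, 7), (-10, 4), (-8, 6), (-6, 8), (-4, 6), (-2, 6), (0, 6), (2, 7), (4, 4), (6, 8), (8, 5), (10, 8), (12, 6), (14, 7), (16, 1), (26, 3), (28, 1)]
body end v [-291.9 -290.1 -288.6] 95
[(-307, 1), (-294, 2), (-293, 6), (-292, 21), (-291, 20), (-290, 24), (-289, 18), (-288, 3)]
grip end [(-328, 1), (-325, 1), (-324, 1), (-320, 1), (-316, 1), (-314, 1), (-313, 1), (-312, 2), (-311, 1), (-309, 1), (-306, 2), (-305, 4), (-304, 7), (-303, 7), (-302, 10), (-301, 6), (-300, 1)]
shoulder z 169.23257185877648 29
front face 85 578.2723657524126 [0.98918102 0.1466012  0.00538519] 8.43013521906489
end face 89 -290.2500894067029 [-0.08921109  0.99540879 -0.03468033]
```

Emit:
move_arm --series '[[[5, 1.7, 1.3], [0, 0, 0], -1], [[15, 1.7, 1.3], [0, 0, 0], -1], [[28, 1.7, 1.3], [0, 0, 0], -1], [[36, 1.7, 1.3], [0, 0, 0], -1], [[36, 1.7, 1.3], [0, 0, 0], -1], [[36, 1.7, 1.3], [0, 0, 0], -1], [[36, 1.7, 1.3], [0, 0, 0], -1]]'

```text
time_s: 12.3
eef_pos: [0.6104, -0.2369, 0.199]
ee_rot: [0.918, 1.568, -0.514]
contact_force: [0.8, 0.3, -2.5]
gripper_width: 0.0204
```

```bash
python3 - <<'E'
from look import *
st=sense(); a=np.radians(8); print(st["time_s"],st["eef_pos"],st["contact_force"],st["gripper_width"])
X=np.array([np.cos(a),np.sin(a),0]);Y=np.array([-np.sin(a),np.cos(a),0]); print("tcp u,v",st["eef_pos"]@X*1000,st["eef_pos"]@Y*1000)
L=look("7"); S=L["scene"]; crop(S,190,120,290,220,6,"s7.png")
P=cloud(S,195,140,260,200).reshape(-1,3);P=P[~np.isnan(P).any(1)];u,v,z=P@X*1000,P@Y*1000,P[:,2]*1000
k=(z>98)&(z<122)&(v<-294)&(v>-340)&(u>572)&(u<586); H=P[k]; c,n,i=ransac(H); print("front face",i.sum(),(c@X*1000),n*np.sign(n[0]),np.degrees(np.arctan2(n[1]*np.sign(n[0]),abs(n[0]))))
k=(z>98)&(z<128)&(v>-296)&(v<-280)&(np.abs(u-568)<9); H=P[k]; c,n,i=ransac(H); n*=np.sign(n[1]); print("end face",i.sum(),(c@Y*1000),n)
k=(z>120)&(z<140)&(np.abs(u-568)<8)&(v>-305)&(v<-294); print("shoulder z",np.median(z[k]),k.sum())
E
```

```text
12.3 [ 0.61039251 -0.23686833  0.198989  ] [ 0.80228497  0.31986214 -2.45232855] 0.02038985043918296
tcp u,v 571.4865095232184 -319.5133632073453
front face 61 580.4370680631162 [ 0.98850993  0.14863453 -0.02749354] 8.551060323062014
end face 58 -292.5858365518045 [-0.21500431  0.9762938  -0.02497137]
shoulder z 132.95040932124013 25
```

View pics/s7.png

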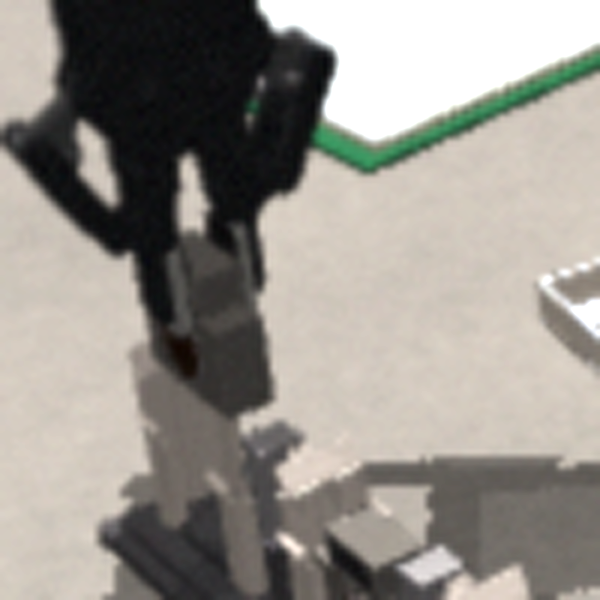

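The cassette hangs just above the slot. In the scene view its centre is about 1 mm too far towards the end wall, so I'll shift it 1 mm and go down to the guides, watching the force.

Emit:
move_arm --series '[[[0, 0, -1], [0, 0, 0], -1], [[5, 0, -1], [0, 0, 0], -1], [[10, 0, -1], [0, 0, 0], -1], [[15, 0, -1], [0, 0, 0], -1], [[18, 0, -1], [0, 0, 0], -1], [[20, 0, -1], [0, 0, 0], -1], [[20, 0, -1], [0, 0, 0], -1], [[20, 0, -1], [0, 0, 0], -1]]' --force 120

```text
time_s: 13.2
eef_pos: [0.6105, -0.2366, 0.1793]
ee_rot: [0.702, 1.566, -0.73]
contact_force: [0.4, -4.6, 1.5]
gripper_width: 0.0202
```

Emit:
move_arm --series '[[[3, 0, 0], [0, 0, 0], -1], [[6, 0, 0], [0, 0, 0], -1], [[9, 0, 0], [0, 0, 0], -1], [[12, 0, 0], [0, 0, 0], -1], [[12, 0, 0], [0, 0, 0], -1]]'

```text
time_s: 13.7
eef_pos: [0.6111, -0.237, 0.168]
ee_rot: [0.743, 1.563, -0.689]
contact_force: [2.6, -6.1, 2.2]
gripper_width: 0.0201
```

```bash
python3 - <<'E'
from look import *
st=sense(); a=np.radians(8); print(st["time_s"],st["eef_pos"],st["contact_force"],st["wrist_torque"],st["gripper_width"])
X=np.array([np.cos(a),np.sin(a),0]);Y=np.array([-np.sin(a),np.cos(a),0]); print("tcp u,v",st["eef_pos"]@X*1000,st["eef_pos"]@Y*1000)
S=snapshot("scene"); pickle.dump(S,open("scene8.pkl","wb")); crop(S,190,120,290,220,6,"s8.png")
P=cloud(S,195,140,260,200).reshape(-1,3);P=P[~np.isnan(P).any(1)];u,v,z=P@X*1000,P@Y*1000,P[:,2]*1000
k=(z>88)&(z<105)&(v>-296)&(v<-280)&(np.abs(u-568)<9); print("end v",np.median(v[k]),k.sum())
k=(z>95)&(z<130)&(np.abs(u-568)<8)&(v>-302)&(v<-292); print("shoulder z",np.median(z[k]),k.sum())
E
```

```text
13.7 [ 0.61112069 -0.23702646  0.16797305] [ 2.57390638 -6.10171981  2.18372918] [-1.20914372e+00 -4.39625225e-01  2.82596406e-04] 0.020124600511565463
tcp u,v 572.1855929924411 -319.77129885377354
end v -293.2258246030393 39
shoulder z 100.81721949284494 27
```

View pics/s8.png

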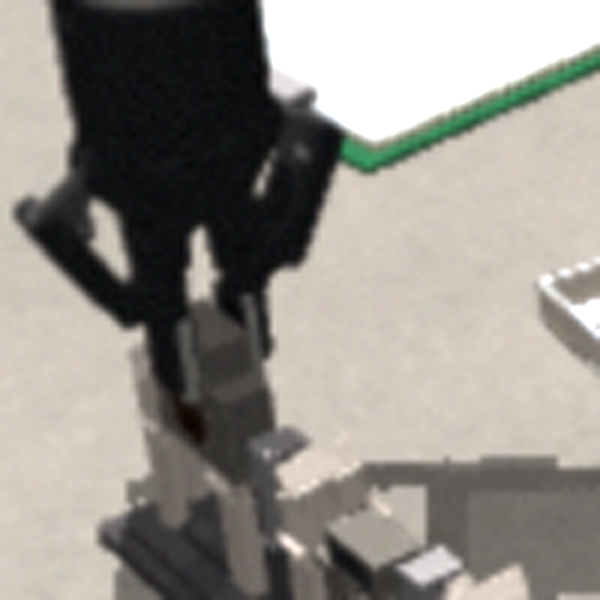

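The cassette has entered the guides straight and the latch tab at crop (285,440) is being pressed. I'll keep pushing.

Emit:
move_arm --series '[[[4, 0.5, 0], [0, 0, 0], -1], [[8, 0.5, 0], [0, 0, 0], -1], [[12, 0.5, 0], [0, 0, 0], -1], [[16, 0.5, 0], [0, 0, 0], -1], [[20, 0.5, 0], [0, 0, 0], -1], [[24, 0.5, 0], [0, 0, 0], -1], [[28, 0.5, 0], [0, 0, 0], -1], [[28, 0.5, 0], [0, 0, 0], -1]]'

```text
time_s: 14.55
eef_pos: [0.611, -0.2369, 0.1387]
ee_rot: [0.642, 1.566, -0.79]
contact_force: [2.3, -6.2, -0.3]
gripper_width: 0.0199
```

```bash
python3 - <<'E'
from look import *
st=sense(); a=np.radians(8); print(st["time_s"],st["eef_pos"],st["contact_force"],st["wrist_torque"],st["gripper_width"])
S=snapshot("scene"); pickle.dump(S,open("scene9.pkl","wb")); crop(S,190,130,290,220,7,"s9.png")
E
```

```text
14.55 [ 0.6109951  -0.23688558  0.13872872] [ 2.26695747 -6.19835128 -0.27261169] [-1.14767507 -0.25282382  0.01099705] 0.019862958585169992
```

View pics/s9.png

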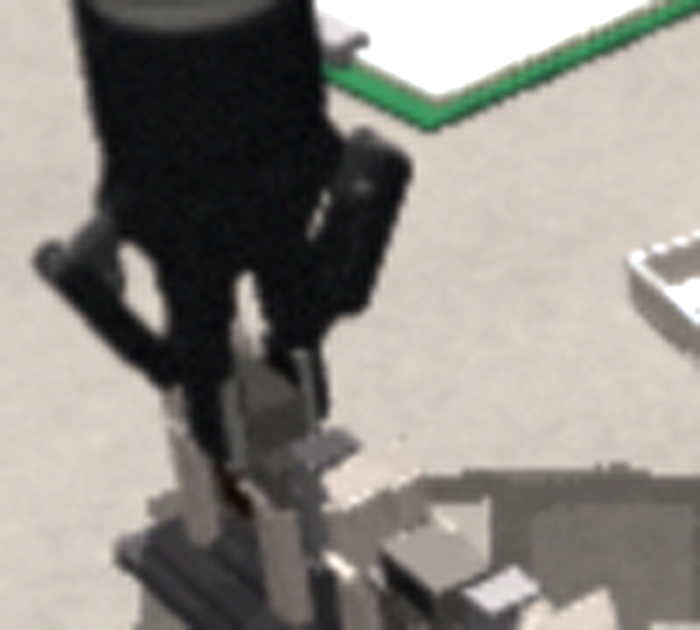

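Emit:
move_arm --series '[[[2, 0, 0], [0, 0, 0], -1], [[4, 0, 0], [0, 0, 0], -1], [[6, 0, 0], [0, 0, 0], -1], [[8, 0, 0], [0, 0, 0], -1], [[10, 0, 0], [0, 0, 0], -1], [[11, 0, 0], [0, 0, 0], -1], [[11, 0, 0], [0, 0, 0], -1]]'

```text
time_s: 15.3
eef_pos: [0.6113, -0.2371, 0.1291]
ee_rot: [0.616, 1.565, -0.816]
contact_force: [-0.2, -6.0, 4.5]
gripper_width: 0.0201
```

Emit:
move_arm --series '[[[1, 0, 0], [0, 0, 0], -1], [[2, 0, 0], [0, 0, 0], -1], [[3, 0, 0], [0, 0, 0], -1], [[3, 0, 0], [0, 0, 0], -1]]'

```text
time_s: 15.7
eef_pos: [0.6112, -0.236, 0.1266]
ee_rot: [0.853, 1.567, -0.579]
contact_force: [-2.8, -2.2, 10.8]
gripper_width: 0.0196
```

Emit:
move_arm --series '[[[1, 0, 0], [0, 0, 0], -1], [[2, 0, 0], [0, 0, 0], -1], [[2, 0, 0], [0, 0, 0], -1], [[2, 0, 0], [0, 0, 0], -1]]'

```text
time_s: 16.1
eef_pos: [0.6114, -0.236, 0.1266]
ee_rot: [0.74, 1.568, -0.692]
contact_force: [-7.4, -1.0, 18.7]
gripper_width: 0.0201
```

```bash
python3 - <<'E'
from look import *
st=sense(); print(st["time_s"],st["eef_pos"],st["contact_force"],st["wrist_torque"],st["gripper_width"])
S=snapshot("scene"); pickle.dump(S,open("scene10.pkl","wb")); crop(S,190,130,290,220,7,"s10.png")
a=np.radians(8); X=np.array([np.cos(a),np.sin(a),0]);Y=np.array([-np.sin(a),np.cos(a),0])
for n in ("scene0","scene8","scene9","scene10"):
    P=cloud(load(n),195,160,330,290).reshape(-1,3);P=P[~np.isnan(P).any(1)];u,v,z=P@X*1000,P@Y*1000,P[:,2]*1000
    for vc in (-98.3,-210.3,-322.3):
        w=(np.abs(u-570)<12)&(v>vc+25)&(v<vc+62)&(z>84)&(z<93)
        if w.sum(): print(n,vc,"tab v rel",(np.percentile(v[w],[3,50,97])-vc).round(1),w.sum())
E
```

```text
16.1 [ 0.61138057 -0.2360417   0.12657023] [-7.42509647 -0.9818994  18.74929153] [ 0.00438755  1.55499212 -0.04622717] 0.020144791207625787
scene0 -98.3 tab v rel [34.1 42.2 50.2] 57
scene0 -210.3 tab v rel [34.  43.1 50.7] 51
scene0 -322.3 tab v rel [35.5 42.7 50.5] 41
scene8 -98.3 tab v rel [34.9 43.3 49.1] 58
scene8 -210.3 tab v rel [33.5 43.6 50.6] 49
scene8 -322.3 tab v rel [27.2 40.  53.8] 71
scene9 -98.3 tab v rel [34.4 43.3 49.5] 56
scene9 -210.3 tab v rel [33.4 43.4 50.8] 48
scene9 -322.3 tab v rel [39.1 48.4 55.8] 42
scene10 -98.3 tab v rel [34.5 43.  50. ] 59
scene10 -210.3 tab v rel [34.2 43.7 51.1] 50
scene10 -322.3 tab v rel [35.  43.1 51.1] 41
```

View pics/s10.png

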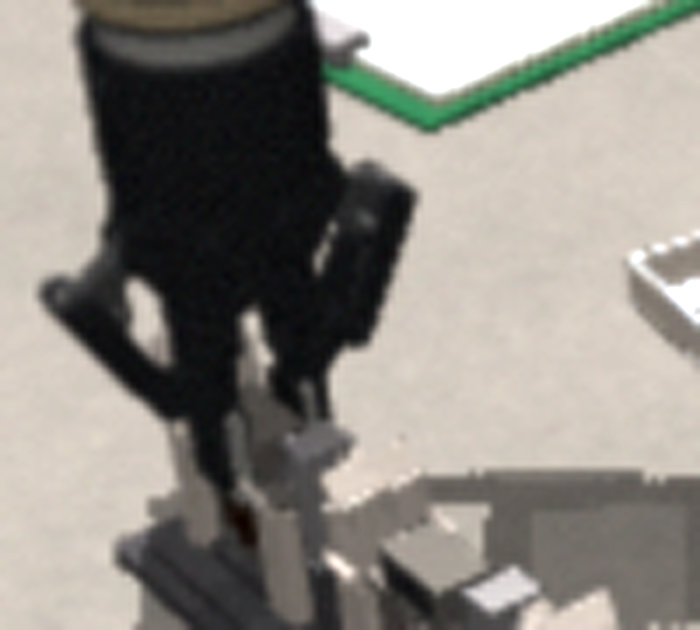

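The latch tab is back at its shut position: 43.1 mm from the slot centre against 42.7 mm at the start, after 48.4 mm while the cassette passed. The cassette is on the floor, so I'll release and withdraw.

Emit:
move_arm --series '[[[-2, 0, 0], [0, 0, 0], -1], [[-2, 0, 0], [0, 0, 0], -0.3], [[-2, 0, 0], [0, 0, 0], 0], [[-2, 0, 0], [0, 0, 0], 0], [[-2, 0, 0], [0, 0, 0], 0], [[-2, 0, 0], [0, 0, 0], 0], [[-10, 0, 0], [0, 0, 0], 0], [[-30, 0, 0], [0, 0, 0], 0], [[-70, 0, 0], [0, 0, 0], 0], [[-110, 0, 0], [0, 0, 0], 0], [[-150, 0, 0], [0, 0, 0], 0], [[-190, 0, 0], [0, 0, 0], 0], [[-190, -50, 0], [0, 0, 0], 0], [[-190, -100, 0], [0, 0, 0], 0], [[-190, -150, -40], [0, 0, 0], 0], [[-190, -180, -80], [0, 0, 0], 0], [[-190, -180, -120], [0, 0, 0], 0], [[-190, -180, -160], [0, 0, 0], 0], [[-190, -180, -160], [0, 0, 0], 0]]' --force 60

```text
time_s: 18.05
eef_pos: [0.4089, -0.0987, 0.3128]
ee_rot: [1.277, 1.567, -0.15]
contact_force: [-0.1, -0.3, -0.3]
gripper_width: 0.0426
```

```bash
python3 - <<'E'
from look import *
st=sense(); print(st["time_s"],st["eef_pos"],st["contact_force"],st["gripper_width"])
L=look("11"); crop(L["scene"],195,165,325,285,5,"s11.png"); crop(L["top"],330,180,510,260,4,"t11.png"); cv2.imwrite("pics/top11.png",L["top"]["color"])
a=np.radians(8); X=np.array([np.cos(a),np.sin(a),0]);Y=np.array([-np.sin(a),np.cos(a),0])
for n,b in (("scene11",(195,165,325,285)),("top11",(330,180,510,260))):
    P=cloud(load(n),*b).reshape(-1,3);P=P[~np.isnan(P).any(1)];u,v,z=P@X*1000,P@Y*1000,P[:,2]*1000
    for vc in (-98.3,-210.3,-322.3):
        w=(np.abs(u-570)<12)&(v>vc+25)&(v<vc+62)&(z>84)&(z<93)
        k=(np.abs(u-570)<7)&(np.abs(v-vc)<16)&(z>70)
        kp=k&(v>vc+6); km=k&(v<vc-6)
        print(n,vc,"tab v rel",(np.percentile(v[w],[3,50,97])-vc).round(1) if w.sum() else None,"grip top z",np.median(z[k]).round(1),"+y end",np.median(z[kp]).round(1),"-y end",np.median(z[km]).round(1),k.sum())
# bystanders
for n in ("scene","top"):
    d=np.abs(load(n+"11")["color"].astype(int)-load(n+"0")["color"]).max(2)
    cv2.imwrite(f"pics/diff_{n}.png",np.clip(d*3,0,255).astype(np.uint8))
E
```

```text
18.05 [ 0.40892487 -0.0986786   0.31279426] [-0.06572172 -0.25699407 -0.34231417] 0.04260617276266467
scene11 -98.3 tab v rel [34.6 42.3 49.6] grip top z 78.9 +y end 78.5 -y end 79.6 57
scene11 -210.3 tab v rel [33.  43.4 50.9] grip top z 78.9 +y end 78.7 -y end 79.1 49
scene11 -322.3 tab v rel [33.5 43.7 49.5] grip top z 79.9 +y end 79.8 -y end 80.2 46
top11 -98.3 tab v rel [32.6 40.  47.4] grip top z 79.5 +y end 80.0 -y end 80.3 94
top11 -210.3 tab v rel [31.6 39.1 46.4] grip top z 79.9 +y end 79.8 -y end 80.3 101
top11 -322.3 tab v rel [33.2 40.2 46.8] grip top z 80.6 +y end 80.8 -y end 80.8 95
```

View pics/s11.png

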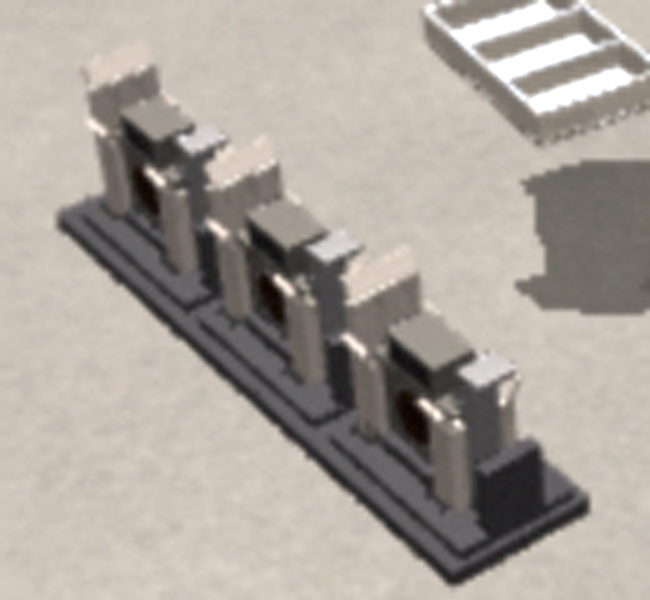

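View pics/top11.png

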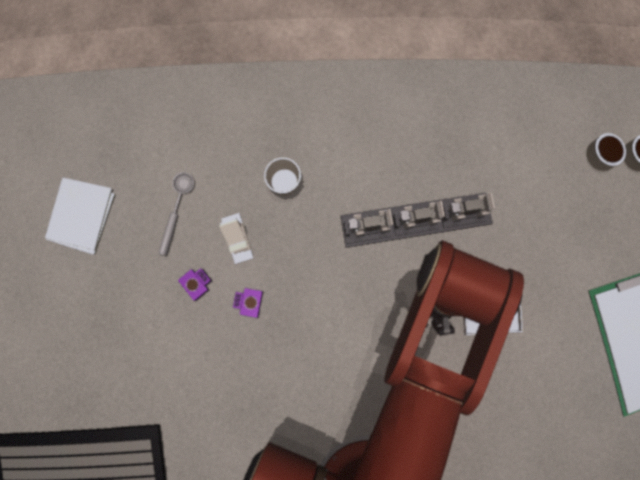

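View pics/diff_scene.png

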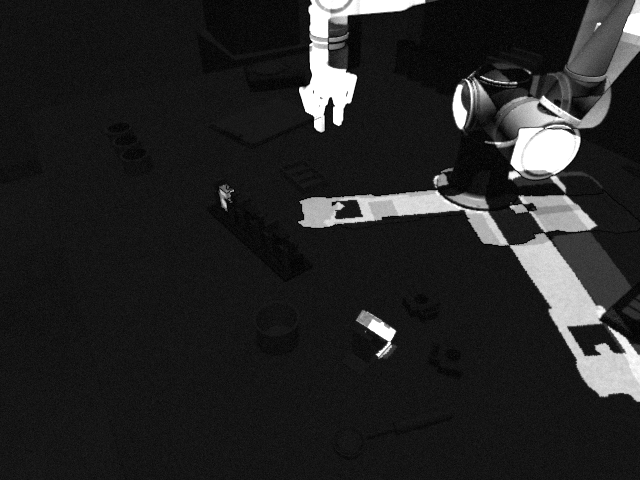

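All three slots look alike: grip tops at 79–81 mm and level, latch tabs shut. The difference picture shows changes only at the rest (375,325), the free slot (225,195), and the arm and its shadow. I'll hand it in.

```bash
python3 -c "
from bench import order,sense
print(order.finish_job(),sense()['time_s'])"
```

```text
the job is handed in; nothing more can be done
the job is handed in; nothing more can be done
```

The cassette is seated and latched in the empty slot, and I handed the job in at about 18 s of the 46 s allowed. I took it from the rest across its 60 mm length, stood it upright on the bare bench near (0.45, 0.12) and let go. I then took it again by its grip and pressed it straight down into the slot.

**Seating:** After release the loaded cassette's grip top is level. It measures 79.9 mm (scene) and 80.6 mm (top), where a fully seated one would be at 80 mm. That is about 1 mm higher than the two fixed cassettes, within the 1.5 mm allowed when latched.

**Latch:** The tab moved out about 6 mm while the body passed, then returned to its shut position. It measured 42.7 mm from the slot centre before, and 43.1 mm with the cassette still held. After release it read 43.7 mm, in line with the other two latches (42.3 and 43.4 mm) to within the measuring error.

**Forces:** The highest reading was about 19 N, during the final press. At the end the robot was clear, with almost no contact force.

**Surroundings:** Before-and-after pictures from the scene camera show changes only at the rest, the loaded slot, and the arm and its shadow. The cup, tray and spoon did not move.

**Disagreement:** The two cameras differed by about 2.5 mm along the rack. I aligned the cassette using the scene camera, compared with the two fixed cassettes, and it went in with only small side forces.

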